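Put the titration kit into its stands

TASK

Clear up the titration kit: stand the vial, the measuring cylinder, the dropper bottle and the funnel each in the white stand whose well fits its foot, from the narrowest foot in the smallest stand to the widest in the largest. Set each one down gently so that it stands upright and flat on the floor of its well, never tip one over, and leave the tape roll and the filter box where they are.

Things in the scene. Friction and masses are not known exactly. Their poses are not given: they have to be found in the camera images.
- vial: small capped sample vial, a plain upright cylinder, diameter 23 mm, 52 mm high, white screw cap; the smallest foot of the four pieces. Origin: centre of its underside; z up its axis. Round: the yaw means nothing. Grip it across the sides, 25 to 40 mm above its foot
- cylinder: small glass measuring cylinder, 106 mm high: round foot 36 mm wide and 5 mm thick, above it a clear tube 20 mm wide. Origin: centre of its underside; z up. Round: the yaw means nothing. Grip it across the tube, 60 to 85 mm above its foot
- dropper_bottle: brown glass dropper bottle, 140 mm high: round body 52 mm wide, shoulders from 50 mm up, flared neck 28 to 35 mm wide 70 to 85 mm up, stopper tapering from 24 to 16 mm between 85 and 108 mm, dark teat 16 mm wide on top; nothing comes apart. Origin: centre of its underside; z up. Round: the yaw means nothing. Grip it at neck and stopper, 85 to 108 mm above its foot, not lower
- funnel: white plastic funnel standing mouth down, 94 mm high: the mouth at the bottom 69 mm wide, the narrow stem pointing up. Origin: centre of its mouth, on the bench; z up along the stem. Round: the yaw means nothing. Grip it across the stem, 65 to 85 mm above its mouth, where it is about 11 to 12 mm wide (the cone ends and the stem begins 48 mm up)
- stand_xs: the smallest of four round white plastic stands told apart by their size: a shallow open cup, outside diameter 47 mm, 13 mm high; its round well is 35 mm wide with a flat floor 5 mm above the bench, inside an 8 mm high, 6 mm thick rim. Takes the vial and nothing wider. Stuck to the bench. Origin: centre of its underside, at bench height; z up. Three small grey rubber grips stick out 2.5 mm round its foot
- stand_s: the second smallest of four round white plastic stands told apart by their size: a shallow open cup, outside diameter 62 mm, 13 mm high; its round well is 50 mm wide with a flat floor 5 mm above the bench, inside an 8 mm high, 6 mm thick rim. Takes the measuring cylinder and nothing wider. Stuck to the bench. Origin: centre of its underside, at bench height; z up. Three small grey rubber grips stick out 2.5 mm round its foot
- stand_m: the second largest of four round white plastic stands told apart by their size: a shallow open cup, outside diameter 79 mm, 13 mm high; its round well is 67 mm wide with a flat floor 5 mm above the bench, inside an 8 mm high, 6 mm thick rim. Takes the dropper bottle and nothing wider. Stuck to the bench. Origin: centre of its underside, at bench height; z up. Three small grey rubber grips stick out 2.5 mm round its foot
- stand_l: the largest of four round white plastic stands told apart by their size: a shallow open cup, outside diameter 97 mm, 13 mm high; its round well is 85 mm wide with a flat floor 5 mm above the bench, inside an 8 mm high, 6 mm thick rim. Takes the funnel and nothing wider. Stuck to the bench. Origin: centre of its underside, at bench height; z up. Three small grey rubber grips stick out 2.5 mm round its foot
- tape_roll: roll of beige tape lying flat, 68 mm across, 19 mm high, a bystander at the left of the work. Origin: centre of its underside
- filter_box: small blue and white card box of filter discs, 70 x 70 x 32 mm, a bystander behind the work. Origin: centre of its underside
Mind the look-alikes: they are no part of the job. What is shaped like the funnel but orange or turquoise is not meant.

How it is judged:
By the outcome, as a careful person would: the job done as asked, in the order asked, and still so for the second after the job is handed in, with the robot touching nothing.
It also fails if it takes over 112 s, if anything falls off the work surface, if the arm or the gripper's body presses on something with over 40 N, if the wrist force passes 120 N, or if a joint passes its speed limit or range.

ROBOT

A 6-joint arm with a two-finger parallel gripper is mounted at the origin on a cart in front of the work surface, level with it; the furniture and walls round the work are solid. World frame = base frame: x ahead of the robot, y to its left, z up, the work surface at z = 0. Lengths are in m, angles in rad, forces in N, time in s.
With the tool pointing down it reaches from about 0.275 to 0.825 m from the base axis. Payload 5.2 kg.
Tool frame: the origin (TCP) lies midway between the tips of the shut fingers; the grasp point (between the pads) lies 19 mm behind it; z points along the fingers, y is the direction in which the jaws open and shut (so a half turn about z gives the same grasp; the last joint's range is limited). The gripper opens to 93 mm and grips with 3 to 60 N. Pads are 15 mm wide; open, the fingers measure 128 mm over their backs; the gripper's body (75 mm by 188 mm) begins 65 mm behind the grasp point.
Start: joints at [-1.453, 0.259, 1.535, -0, 1.348, -0.203], TCP at [0.173, -0.522, 0.219] pointing down, gripper open.
Joint ranges: [-3.14, 3.14], [-0.91, 2.08], [0.19, 2.58], [-1.22, 4.36], [0.22, 2.71], [-3.12, 3.12]. Speed limits (rad/s): [2.57, 2.57, 3.14, 3.14, 3.14, 3.14].

INTERFACE

Orientations are given as a unit quaternion [x, y, z, w].
In Python, from cell import ctrl gives the robot as it stands.
- The arm moves only by the tool move_arm, never from a script. Its argument "series" is a list of rows, each an object of numbers: "gripper": the closure, from -1 (fully open) to 1 (shut); "x", "y", "z": the shift along the world's x, y, z in mm; "wx", "wy", "wz": the turn, a rotation vector about the world's x, y, z in degrees. In form: [{"gripper": .., "x": .., "y": .., "z": .., "wx": .., "wy": .., "wz": ..}, ...]. A call has 1 to 20 rows; each row shifts and turns the pose as measured when the row begins; what a row does not reach is not made up. A row lasts 1/8 s, in which the tool goes at most 62.5 mm and 10.7 degrees, less where a joint would pass 70% of its speed; a pose out of reach is approached as far as the arm can. A call is refused whole if a number of a shift passes 62.5 or a number of a turn 10.7, either way. A call with a gripper value outside its range is refused whole. The fingers move at their own pace and stop on an object; "force" is the grip in N (left out, the last holds). Time passes only in rows, so rows that do not move let the fingers close. It gives the time, the measured TCP pose, the force and the opening at its end, in the units of the state.
- ctrl.get_obs(): the state, without advancing time (a new reading comes with each control period).
- ctrl.snapshot(name): name is "side" or "top" or "wrist"; returns the picture (384x512x3 uint8, red, green, blue); there is no depth.
- ctrl.camera_info(name): a dict with "fx", "fy", "cx", "cy" (pixels), "R" (3x3) and "t" (3): a world point X has camera coordinates R X + t. Camera axes: x right, y down, z forward; pixel columns grow to the right and rows downward; lengths in m; the calibration is good to about 2 mm. The wrist camera is an equidistant fisheye: a pixel r from the principal point sees the ray r / f radians off the axis. A picture is of the moment at which its call begins: read the wrist's pose just before it. camera_info takes no time and is no camera call; for the wrist camera it gives the pose at the moment of the call.
- ctrl.finish_job(): hands the job in, once; it reports no verdict.
Trained networks look in the newest picture that a camera, given by its name, has taken for a name from the list of things; names that differ only in an ending like _2 or _b are one class to them, and where a whole thing is asked for, a point or a joint stands for the part that bears it (a point fixed in the world has none). Each returns a list of dicts, best first, with "p" (0 to 1); they miss things now and then, are a little off and sometimes report something else, mostly with a low value. They report only what shows in the picture. A call takes as long as a camera call. They do not tell look-alikes from the thing itself.
- ctrl.search_frame(name, camera): "extent" ([left, top, right, bottom] in pixels, round what is visible of it).
- ctrl.silhouettes(name, camera): "region" (384x512 bool, what is visible of it) and "extent" ([left, top, right, bottom] in pixels, round what is visible of it).
- ctrl.tip_of(name, camera): "pixel" ([row, column] in pixels: a listed point, or the origin of a listed thing).
The state is a dict: "t": time; "joint_positions": joint angles; "joint_velocities": joint speeds; "effort": joint torques, N m; "eef_pos": TCP position; "orientation": TCP orientation; "contact_force": force on the tool from outside, world axes, zero at the start; "wrist_torque": the same for the moment, N m; "opening": finger opening in m.
Only numpy, scipy, OpenCV 4.12 (cv2) and the standard library are available. Lean on these libraries where they do the work, as an engineer would, in place of code of your own. Each camera call takes 0.05 s, during which the arm holds its last target.

## Working session

There is one attempt and no reset: what is moved stays moved. The work goes in short steps, Python scripts to look and compute and a tool call to move; the robot and the scene stay as the last step left them, time stands still between calls to the robot, and variables do not carry over. Pictures are saved under pics/ and viewed, and the job is handed in when it is done.

Besides the shell and the picture viewer there is one more tool, called after ">>>" by a JSON object that holds its "op" and its "data". move_arm: Moves the arm, as the interface text tells. Its arguments: {"type":"object","properties":{"series":{"type":"array"},"force":{"type":"number"}},"required":["series"]}

```bash
mkdir -p pics; ls; python3 - <<'E'
from cell import ctrl
import cv2
o=ctrl.get_obs();print({k:(v if not hasattr(v,'round') else v) for k,v in o.items()})
for n in ["top","side","wrist"]:
    im=ctrl.snapshot(n);cv2.imwrite(f"pics/{n}0.png",im[:,:,::-1])
    c=ctrl.camera_info(n);print(n,c)
E
```

```text
pics
{'t': 0.0, 'joint_positions': array([-1.45281913e+00,  2.59330968e-01,  1.53608282e+00,  2.82885403e-06,
        1.34802706e+00, -2.02806294e-01]), 'joint_velocities': array([ 0.00151323,  0.00195118, -0.0012127 , -0.00131984,  0.00080467,
        0.00091183]), 'effort': array([ 4.31259996e-04, -4.37313294e+01, -2.83993757e+01,  7.21659791e-02,
        4.15878359e-02, -1.47810715e-04]), 'eef_pos': array([ 0.17337339, -0.52137033,  0.21782431]), 'orientation': array([ 9.87164424e-01,  1.59704557e-01,  4.05613422e-05, -9.23207171e-04]), 'contact_force': array([-0.41066108, -0.34055604, -0.68107017]), 'wrist_torque': array([ 0.0177858 , -0.00611796,  0.01878518]), 'opening': 0.09289976398112335}
top {'fx': 489.1371582223151, 'fy': 489.1371582223151, 'cx': 254.4227472484258, 'cy': 190.37183330609395, 'R': array([[ 0.01521888, -0.99966487,  0.02094109],
       [-0.99062472, -0.01791828, -0.13543115],
       [ 0.13576099, -0.01868365, -0.99056543]]), 't': array([0.08537678, 0.64676857, 1.10027941])}
side {'fx': 369.8551459959899, 'fy': 369.8551459959899, 'cx': 254.8871314707163, 'cy': 185.44015948909757, 'R': array([[-0.81214399, -0.58335772,  0.01076592],
       [-0.27965361,  0.3730037 , -0.88468192],
       [ 0.5120703 , -0.72149984, -0.46607081]]), 't': array([0.60027195, 0.17089344, 0.74123868])}
wrist {'fx': 297.3186396354542, 'fy': 297.3186396354542, 'cx': 257.1301380368605, 'cy': 194.56309620638388, 'R': array([[ 0.31577852, -0.94883222, -0.00116095],
       [-0.9141797 , -0.30457309,  0.26741487],
       [-0.25408544, -0.08338256, -0.96358079]]), 't': array([-0.54917372, -0.03201906,  0.38994092])}
```

View pics/top0.png

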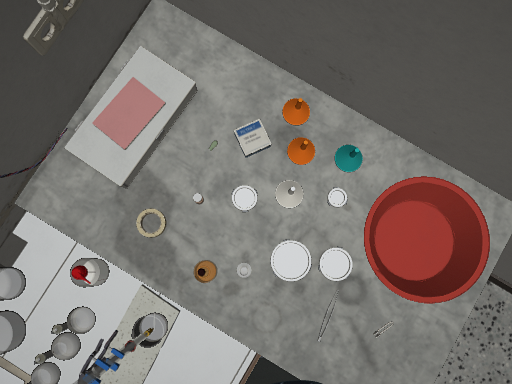

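View pics/side0.png

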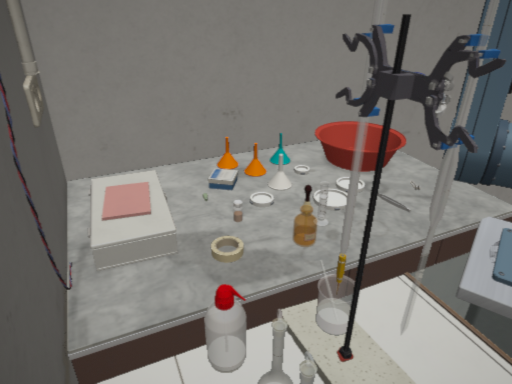

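View pics/wrist0.png

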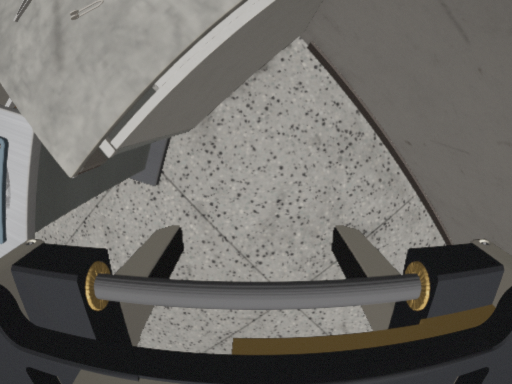

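The top view shows the vial (197,198), cylinder (244,270), bottle (205,271) and white funnel (289,194). Look-alike funnels are orange at (295,110) and (301,150), and turquoise at (348,157). The stands look like xs (338,198), s (244,198), m (336,264) and l (291,260). Next I'll measure them.

```bash
cat > h.py <<'E'
from cell import ctrl
import numpy as np, cv2
def ray(c,px):  # px=(col,row)
    d=np.array([(px[0]-c['cx'])/c['fx'],(px[1]-c['cy'])/c['fy'],1.0])
    R,t=c['R'],np.asarray(c['t']); return -R.T@t, R.T@d
def plane(c,px,z):
    o,d=ray(c,px); return o+d*(z-o[2])/d[2]
def proj(c,X,fish=False):
    p=c['R']@np.asarray(X)+c['t']
    if fish:
        rr=np.hypot(p[0],p[1]);th=np.arctan2(rr,p[2]);return np.array([c['cx'],c['cy']])+c['fx']*th*p[:2]/max(rr,1e-9)
    return np.array([c['cx']+c['fx']*p[0]/p[2],c['cy']+c['fy']*p[1]/p[2]])
def fray(c,px):
    u=np.array([(px[0]-c['cx'])/c['fx'],(px[1]-c['cy'])/c['fy']]);th=np.hypot(*u)
    d=np.r_[u/max(th,1e-9)*np.sin(th),np.cos(th)]
    return -c['R'].T@np.asarray(c['t']), c['R'].T@d
def fplane(c,px,z):
    o,d=fray(c,px); return o+d*(z-o[2])/d[2]
E
python3 - <<'E'
from h import *
c=ctrl.camera_info('top');s=ctrl.camera_info('side')
im=ctrl.snapshot('top');si=ctrl.snapshot('side')
H=dict(vial=.0,cylinder=0,dropper_bottle=0,funnel=0,stand_xs=.013,stand_s=.013,stand_m=.013,stand_l=.013,tape_roll=.019,filter_box=.032)
for n in H:
    for cam,cc in (('top',c),('side',s)):
        for r in ctrl.silhouettes(n,cam)[:4]:
            e=r['extent'];ys,xs=np.nonzero(r['region'])
            m=(xs.mean(),ys.mean())
            print(n,cam,round(r['p'],2),np.round(e),'c',np.round(m,1),len(xs),'w@z',np.round(plane(cc,m,H[n]),4)[:2] if H[n] else '')
        if not H[n]:
            for r in ctrl.tip_of(n,cam)[:3]:
                p=r['pixel'];print('   tip',cam,round(r['p'],2),np.round(p,1),np.round(plane(cc,(p[1],p[0]),0),4)[:2])
print(ctrl.get_obs()['t'])
cv2.imwrite('pics/topcrop.png',cv2.resize(im[90:290,130:380,::-1],None,fx=3.2,fy=3,interpolation=cv2.INTER_CUBIC)[:600,:800])
E
```

```text
tip top 0.4 [199.  202.8] [0.6279 0.2197]
vial side 0.74 [232. 201. 242. 224.] c [237.2 210.6] 186 w@z 
   tip side 0.67 [220.8 236.4] [0.6235 0.2372]
cylinder top 0.59 [235. 263. 256. 278.] c [243.8 269.9] 201 w@z 
   tip top 0.58 [271.8 243.2] [0.4558 0.119 ]
cylinder side 0.77 [318. 181. 328. 229.] c [322.3 204. ] 397 w@z 
   tip side 0.55 [226.1 317.1] [0.4567 0.1415]
dropper_bottle top 0.58 [194. 262. 215. 282.] c [205.1 271. ] 442 w@z 
   tip top 0.7 [274.6 206.9] [0.448  0.2047]
dropper_bottle side 0.85 [293. 185. 316. 251.] c [304.7 223.9] 837 w@z 
   tip side 0.94 [241.2 307.8] [0.4457 0.2074]
funnel top 0.88 [334. 142. 360. 175.] c [348.2 158.1] 628 w@z 
funnel top 0.65 [275. 180. 304. 209.] c [288.8 193.7] 643 w@z 
funnel top 0.63 [286.  98. 312. 124.] c [295.9 111.4] 573 w@z 
funnel top 0.6 [286. 135. 313. 162.] c [300.5 150.6] 554 w@z 
   tip top 0.91 [153.5 301.2] [ 0.7447 -0.0182]
   tip top 0.69 [158.  347.1] [ 0.7356 -0.1313]
   tip top 0.67 [194.6 286.4] [0.6422 0.0175]
funnel side 0.83 [217. 139. 239. 170.] c [227.  158.8] 277 w@z 
funnel side 0.75 [269. 133. 292. 
[... 1627 characters left out ...]
12.] c [243.7 197.4] 525 w@z [0.6319 0.121 ]
stand_l side 0.73 [248. 188. 274. 205.] c [260.9 199.2] 297 w@z [0.6229 0.1353]
stand_l side 0.64 [335. 173. 367. 193.] c [347.  184.3] 212 w@z [ 0.4775 -0.0776]
stand_l side 0.57 [312. 187. 346. 207.] c [332.6 199.2] 391 w@z [0.4737 0.024 ]
tape_roll top 0.93 [133. 210. 164. 235.] c [151.  223.2] 331 w@z [0.5661 0.3381]
tape_roll top 0.26 [234. 187. 258. 213.] c [244.3 197.7] 502 w@z [0.6305 0.1195]
tape_roll side 0.79 [213. 235. 243. 260.] c [226.7 248.6] 633 w@z [0.5569 0.3535]
filter_box top 0.73 [233. 119. 272. 159.] c [252.  137.6] 930 w@z [0.7742 0.1036]
filter_box side 0.73 [206. 172. 239. 190.] c [222.5 178.6] 519 w@z [0.7539 0.1324]
1.65
```

View pics/topcrop.png

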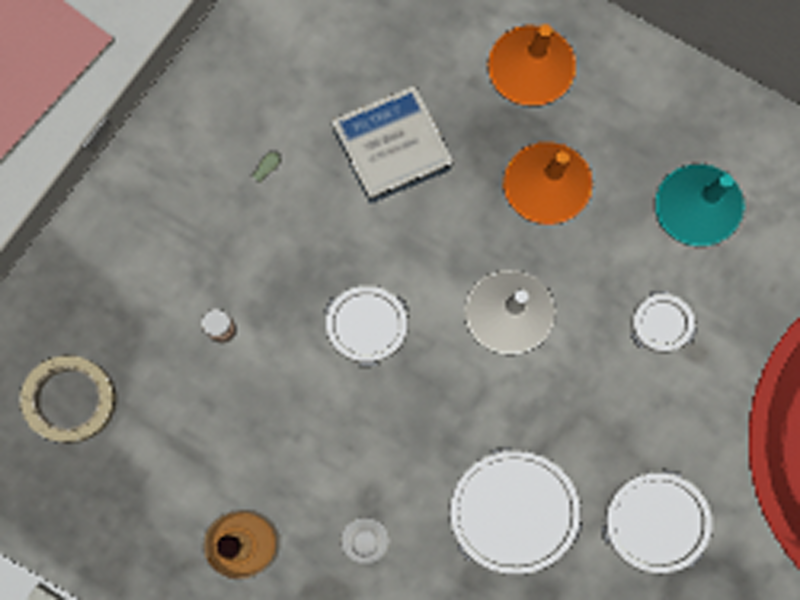

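```bash
python3 - <<'E'
from h import *
c=ctrl.camera_info('top')
im=cv2.imread('pics/top0.png')[:,:,::-1].astype(int)
mn=im.min(2);sat=im.max(2)-mn
names={'xs':(338,198,13),'s':(244,198,16),'m':(336,264,20),'l':(291,260,24)}
for n,(u,v,r) in names.items():
    w=np.zeros(mn.shape,bool);w[v-r:v+r+1,u-r:u+r+1]=1
    m=((mn>165)&(sat<25)&w).astype(np.uint8)
    k,lab,st,ce=cv2.connectedComponentsWithStats(m)
    i=1+np.argmax(st[1:,4]); cn=cv2.findContours((lab==i).astype(np.uint8),0,1)[0][0]
    h=cv2.convexHull(cn)[:,0,:].astype(float)
    P=np.array([plane(c,p,.013)[:2] for p in h])
    A=np.c_[2*P,np.ones(len(P))];b=(P**2).sum(1);x=np.linalg.lstsq(A,b,rcond=None)[0]
    print(n,st[i],np.round(x[:2],4),'diam',2*np.sqrt(x[2]+x[0]**2+x[1]**2).round(4))
# funnel base, hull fit at z~0
for n,(u,v,r,z) in dict(funnel=(289,194,18,0.002)).items():
    rg=[q for q in ctrl.silhouettes('funnel','top') if abs(q['extent'][0]-275)<8]
    cn=max(cv2.findContours(rg[0]['region'].astype(np.uint8),0,1)[0],key=len)
    h=cv2.convexHull(cn)[:,0,:].astype(float);P=np.array([plane(c,p,z)[:2] for p in h])
    A=np.c_[2*P,np.ones(len(P))];b=(P**2).sum(1);x=np.linalg.lstsq(A,b,rcond=None)[0]
    print('funnel',np.round(x[:2],4),2*np.sqrt(x[2]+x[0]**2+x[1]**2).round(4))
# tops
for n,p,z in [('vialcap',(197,197.5),.052),('funnelstem',(292.5,189),.094),('cyl top',(244.5,270.5),.106),('bottle teat',(201.5,272),.138)]:
    print(n,plane(c,p,z).round(4))
for z in (.08,.1,.12): print('bucket left',z,plane(c,(365,235),z).round(3))
print('edge near', plane(c,(200,330),0).round(3))
b=cv2.imread('pics/top0.png')[180:290,180:350];cv2.imwrite('pics/c1.png',cv2.resize(b,None,fx=4.7,fy=4.7,interpolation=cv2.INTER_CUBIC))
b=cv2.imread('pics/side0.png')[130:260,200:370];cv2.imwrite('pics/c2.png',cv2.resize(b,None,fx=4.5,fy=4.5,interpolation=cv2.INTER_CUBIC))
E
```

```text
xs [328 188  19  19 260] [ 0.6369 -0.1037] diam 0.0452
s [232 185  25  25 474] [0.6322 0.1201] diam 0.06
m [320 248  33  33 803] [ 0.4784 -0.0991] diam 0.0772
l [ 271  240   40   41 1238] [0.485  0.0078] diam 0.0954
funnel [0.6443 0.0118] 0.0692
vialcap [0.625  0.2286 0.052 ]
funnelstem [0.6429 0.012  0.094 ]
cyl top [0.4617 0.1161 0.106 ]
bottle teat [0.4581 0.2059 0.138 ]
bucket left 0.08 [ 0.544 -0.153  0.08 ]
bucket left 0.1 [ 0.543 -0.148  0.1  ]
bucket left 0.12 [ 0.542 -0.143  0.12 ]
edge near [0.321 0.217 0.   ]
```

View pics/c1.png

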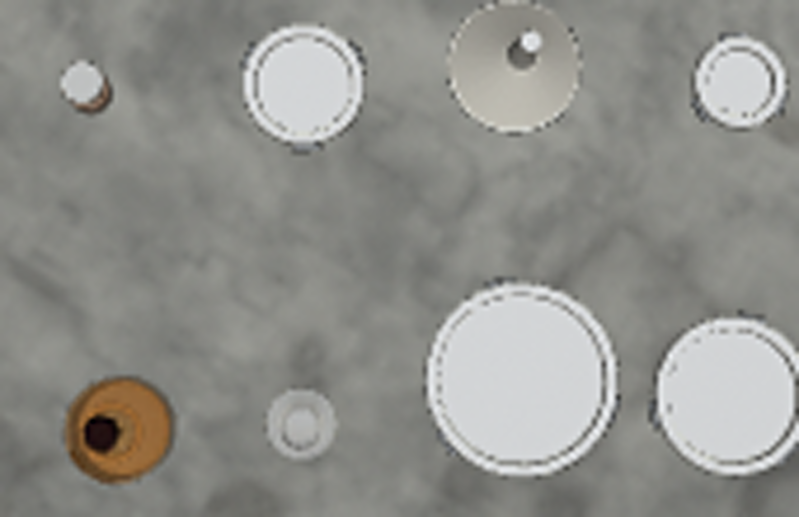

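View pics/c2.png

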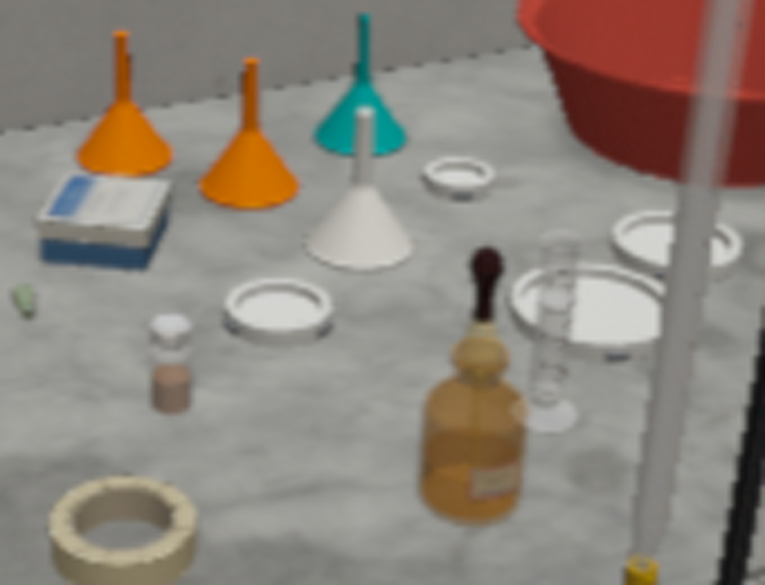

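Stand diameters (45, 60, 77 and 95 mm seen) confirm that the xs, s, m and l picks are right. The white funnel at (289,194) is the right one, and the orange and turquoise ones are excluded. I'll use jaws along world x throughout.

>>> {"op": "move_arm", "data": {"series": [{"gripper": -1,"x": 10,"y": 20,"z": 30,"wz": 10},{"gripper": -1,"x": 30,"y": 50,"z": 30,"wz": 10},{"gripper": -1,"x": 32,"y": 54,"z": 20,"wz": 10},{"gripper": -1,"x": 32,"y": 54,"z": 0,"wz": 10},{"gripper": -1,"x": 32,"y": 54,"z": 0,"wz": 10},{"gripper": -1,"x": 32,"y": 54,"z": 0,"wz": 10},{"gripper": -1,"x": 32,"y": 54,"z": 0,"wz": 10},{"gripper": -1,"x": 32,"y": 54,"z": 0},{"gripper": -1,"x": 32,"y": 54,"z": 0},{"gripper": -1,"x": 32,"y": 54,"z": 0},{"gripper": -1,"x": 32,"y": 54,"z": 0},{"gripper": -1,"x": 32,"y": 54,"z": 0},{"gripper": -1,"x": 30,"y": 54,"z": 0},{"gripper": -1,"x": 30,"y": 44,"z": 0},{"gripper": -1,"x": 20,"y": 30,"z": -20}], "force": 12}}

```text
invalid input at $.series[0]: expected keys gripper, x, y, z, wx, wy, wz
```

All keys are required.

>>> {"op": "move_arm", "data": {"series": [{"gripper": -1,"x": 10,"y": 20,"z": 30,"wx": 0,"wy": 0,"wz": 10},{"gripper": -1,"x": 30,"y": 50,"z": 30,"wx": 0,"wy": 0,"wz": 10},{"gripper": -1,"x": 32,"y": 54,"z": 20,"wx": 0,"wy": 0,"wz": 10},{"gripper": -1,"x": 32,"y": 54,"z": 0,"wx": 0,"wy": 0,"wz": 10},{"gripper": -1,"x": 32,"y": 54,"z": 0,"wx": 0,"wy": 0,"wz": 10},{"gripper": -1,"x": 32,"y": 54,"z": 0,"wx": 0,"wy": 0,"wz": 10},{"gripper": -1,"x": 32,"y": 54,"z": 0,"wx": 0,"wy": 0,"wz": 10},{"gripper": -1,"x": 32,"y": 54,"z": 0,"wx": 0,"wy": 0,"wz": 0},{"gripper": -1,"x": 32,"y": 54,"z": 0,"wx": 0,"wy": 0,"wz": 0},{"gripper": -1,"x": 32,"y": 54,"z": 0,"wx": 0,"wy": 0,"wz": 0},{"gripper": -1,"x": 32,"y": 54,"z": 0,"wx": 0,"wy": 0,"wz": 0},{"gripper": -1,"x": 32,"y": 54,"z": 0,"wx": 0,"wy": 0,"wz": 0},{"gripper": -1,"x": 30,"y": 54,"z": 0,"wx": 0,"wy": 0,"wz": 0},{"gripper": -1,"x": 30,"y": 44,"z": 0,"wx": 0,"wy": 0,"wz": 0},{"gripper": -1,"x": 20,"y": 30,"z": -20,"wx": 0,"wy": 0,"wz": 0}], "force": 12}}

```text
t: 3.58
eef_pos: [0.6109, 0.2184, 0.2818]
orientation: [0.705, 0.71, 0.003, 0.006]
contact_force: [0.5, -0.6, 0.6]
opening: 0.0928
```

```bash
cat > st.py <<'E'
from h import *
from scipy.spatial.transform import Rotation as R
def st():
    o=ctrl.get_obs();r=R.from_quat(o['orientation'])
    T=R.from_matrix(np.array([[0,1,0],[1,0,0],[0,0,-1.]]))
    print('t',round(o['t'],2),'pos',(o['eef_pos']*1000).round(1),'need turn deg',np.degrees((T*r.inv()).as_rotvec()).round(2),'open',round(o['opening']*1000,1),'F',o['contact_force'].round(2),'M',o['wrist_torque'].round(3))
    return o
if __name__=='__main__': st()
E
python3 st.py; python3 - <<'E'
from h import *
c=ctrl.camera_info('wrist');im=ctrl.snapshot('wrist');cv2.imwrite('pics/w1.png',im[:,:,::-1])
for n,X in dict(vial0=(.625,.2286,0.0),vial=(.625,.2286,.052),s=(.6322,.1201,.013),fun=(.6435,.012,.0)).items(): print(n,proj(c,X,True).round(1))
for n in ['vial','stand_s']:
    for r in ctrl.silhouettes(n,'wrist')[:3]: 
        ys,xs=np.nonzero(r['region']);print(n,round(r['p'],2),r['extent'],xs.mean(),ys.mean())
E
```

```text
t 3.58 pos [610.9 218.4 281.8] need turn deg [ 0.29  0.74 -0.4 ] open 92.8 F [ 0.46 -0.65  0.6 ] M [-0.066 -0.077  0.001]
vial0 [264.4 155.3]
vial [265.9 160.9]
s [268.3 225.4]
fun [273.  279.4]
vial 0.51 [255.7, 148.1, 274.8, 165.3] 265.8897959183673 156.7265306122449
stand_s 0.92 [170.2, 256.9, 210.9, 280.8] 189.7514880952381 270.2127976190476
stand_s 0.81 [166.0, 312.2, 208.7, 341.2] 186.1733594515181 324.9040156709109
stand_s 0.57 [247.1, 204.8, 286.8, 242.9] 267.5136929460581 222.8448132780083
```

View pics/w1.png

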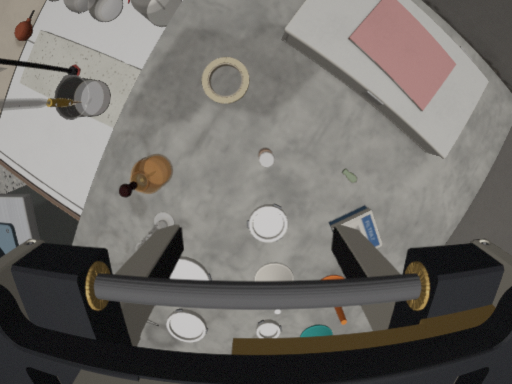

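```bash
python3 - <<'E'
from h import *
b=cv2.imread('pics/w1.png')[135:185,230:300];cv2.imwrite('pics/w1c.png',cv2.resize(b,None,fx=10,fy=10,interpolation=cv2.INTER_CUBIC))
c=ctrl.camera_info('wrist')
for v in (157,159): print(fplane(c,(266,v),.052).round(4))
print(fplane(c,(267.5,223),.013))
# cap in top, centroid
im=cv2.imread('pics/top0.png').astype(int)
for t in(150,170,190):
    m=(im.min(2)>t);m[:190]=0;m[207:]=0;m[:,:190]=0;m[:,206:]=0
    ys,xs=np.nonzero(m);print(t,len(xs),xs.mean(),ys.mean(),plane(ctrl.camera_info('top'),(xs.mean(),ys.mean()),.052).round(4))
E
```

```text
[0.621  0.2329 0.052 ]
[0.6211 0.2302 0.052 ]
[0.62649958 0.12391008 0.013     ]
150 60 197.0 197.0 [0.6262 0.2287 0.052 ]
170 54 196.85185185185185 197.11111111111111 [0.6259 0.229  0.052 ]
190 34 196.6764705882353 196.85294117647058 [0.6265 0.2294 0.052 ]
```

View pics/w1c.png

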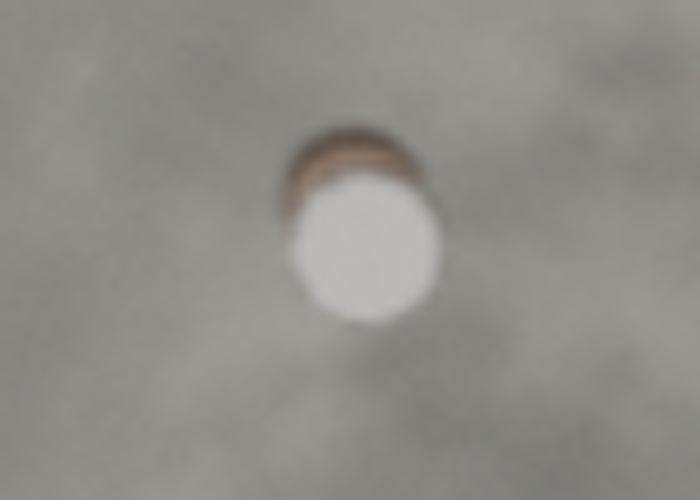

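>>> {"op": "move_arm", "data": {"series": [{"gripper": -0.6,"x": 12,"y": 11,"z": -40,"wx": 0.3,"wy": 0.7,"wz": -0.4},{"gripper": -0.6,"x": 0,"y": 0,"z": -50,"wx": 0,"wy": 0,"wz": 0},{"gripper": -0.6,"x": 0,"y": 0,"z": -30,"wx": 0,"wy": 0,"wz": 0},{"gripper": -0.6,"x": 0,"y": 0,"z": 0,"wx": 0,"wy": 0,"wz": 0}]}}

```text
t: 4.22
eef_pos: [0.621, 0.2244, 0.1599]
orientation: [0.708, 0.706, -0.001, 0.0]
contact_force: [-0.3, -0.8, 1.4]
opening: 0.0743
```

```bash
python3 - <<'E'
from st import *
st()
c=ctrl.camera_info('wrist');im=ctrl.snapshot('wrist');cv2.imwrite('pics/w2.png',im[:,:,::-1])
st()
for n,X in dict(vial0=(.6245,.2289,0.0),vial=(.6245,.2289,.052),s=(.6322,.1201,.013),fun=(.6435,.012,.0)).items(): print(n,proj(c,X,True).round(1))
E
```

```text
t 4.22 pos [621.  224.4 159.9] need turn deg [ 0.12 -0.1   0.12] open 74.3 F [-0.32 -0.84  1.43] M [-0.041 -0.046  0.067]
t 4.28 pos [622.2 224.6 161.8] need turn deg [0.09 0.09 0.12] open 74.3 F [ 0.09 -0.53  0.09] M [-0.098 -0.039  0.026]
vial0 [261.  176.4]
vial [261.6 188. ]
s [267.3 267.9]
fun [273.9 328. ]
```

View pics/w2.png

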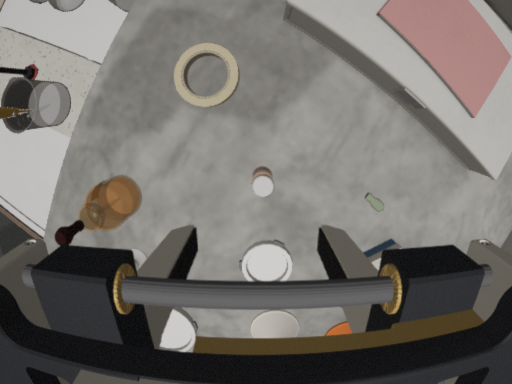

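>>> {"op": "move_arm", "data": {"series": [{"gripper": -0.4,"x": 3.3,"y": 5,"z": -50,"wx": 0,"wy": 0,"wz": 0},{"gripper": -0.4,"x": 0,"y": 0,"z": -50,"wx": 0,"wy": 0,"wz": 0},{"gripper": -0.4,"x": 0,"y": 0,"z": -30,"wx": 0,"wy": 0,"wz": 0},{"gripper": -0.4,"x": 0,"y": 0,"z": -10,"wx": 0,"wy": 0,"wz": 0}]}}

```text
t: 4.78
eef_pos: [0.6338, 0.2288, 0.0324]
orientation: [0.709, 0.705, 0.009, 0.008]
contact_force: [-0.6, 0.0, 0.6]
opening: 0.0649
```

```bash
python3 - <<'E'
from st import *
c=ctrl.camera_info('wrist');im=ctrl.snapshot('wrist');cv2.imwrite('pics/w3.png',im[:,:,::-1])
st();p=(.6255,.2298)
print([proj(c,p+(z,),True).round(1) for z in (0,.052)], proj(c,(.6322,.1201,.013),True))
E
```

```text
t 4.83 pos [633.8 228.8  32. ] need turn deg [-0.12  1.35  0.26] open 65.3 F [-0.36 -0.59 -0.21] M [-0.067 -0.109 -0.032]
[array([245.3, 219.5]), array([244.1, 252.3])] [256.02981309 345.94169633]
```

View pics/w3.png

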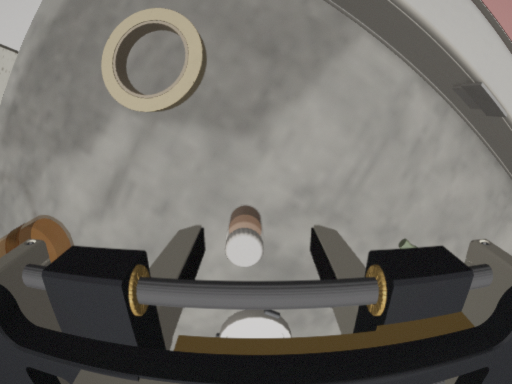

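>>> {"op": "move_arm", "data": {"series": [{"gripper": -0.4,"x": -8,"y": 1,"z": -9,"wx": -0.1,"wy": 1.3,"wz": 0.3},{"gripper": -0.4,"x": 0,"y": 0,"z": -8,"wx": 0,"wy": 0,"wz": 0},{"gripper": -0.4,"x": 0,"y": 0,"z": 0,"wx": 0,"wy": 0,"wz": 0}]}}

```text
t: 5.2
eef_pos: [0.6285, 0.2302, 0.0191]
orientation: [0.707, 0.707, 0.003, 0.002]
contact_force: [-0.6, 0.9, -1.1]
opening: 0.0649
```

```bash
python3 st.py
```

```text
t 5.2 pos [628.5 230.2  19.1] need turn deg [-0.09  0.39 -0.05] open 64.9 F [-0.61  0.93 -1.15] M [ 0.018 -0.114  0.026]
```

>>> {"op": "move_arm", "data": {"series": [{"gripper": -0.4,"x": -3,"y": 0,"z": -5,"wx": -0.1,"wy": 0.4,"wz": 0},{"gripper": 0.2,"x": 0,"y": 0,"z": 0,"wx": 0,"wy": 0,"wz": 0},{"gripper": 0.8,"x": 0,"y": 0,"z": 0,"wx": 0,"wy": 0,"wz": 0},{"gripper": 1,"x": 0,"y": 0,"z": 0,"wx": 0,"wy": 0,"wz": 0},{"gripper": 1,"x": 0,"y": 0,"z": 0,"wx": 0,"wy": 0,"wz": 0},{"gripper": 1,"x": 0,"y": 0,"z": 0,"wx": 0,"wy": 0,"wz": 0}], "force": 12}}

```text
t: 5.95
eef_pos: [0.6261, 0.2304, 0.0151]
orientation: [0.707, 0.708, 0.0, 0.0]
contact_force: [0.9, -1.4, -0.9]
opening: 0.0228
```

```bash
python3 st.py
```

```text
t 5.95 pos [626.1 230.4  15.1] need turn deg [-0.    0.07 -0.06] open 22.8 F [ 0.87 -1.37 -0.92] M [-0.054 -0.08  -0.006]
```

>>> {"op": "move_arm", "data": {"series": [{"gripper": 1,"x": 0,"y": 0,"z": 15,"wx": 0,"wy": 0,"wz": 0},{"gripper": 1,"x": 0,"y": 0,"z": 45,"wx": 0,"wy": 0,"wz": 0},{"gripper": 1,"x": 0,"y": 0,"z": 50,"wx": 0,"wy": 0,"wz": 0},{"gripper": 1,"x": 0,"y": -25,"z": 30,"wx": 0,"wy": 0,"wz": 0},{"gripper": 1,"x": 0,"y": -45,"z": 5,"wx": 0,"wy": 0,"wz": 0},{"gripper": 1,"x": 0,"y": -45,"z": 0,"wx": 0,"wy": 0,"wz": 0},{"gripper": 1,"x": 0,"y": -45,"z": 0,"wx": 0,"wy": 0,"wz": 0},{"gripper": 1,"x": 0,"y": -45,"z": 0,"wx": 0,"wy": 0,"wz": 0},{"gripper": 1,"x": 0,"y": -45,"z": 0,"wx": 0,"wy": 0,"wz": 0},{"gripper": 1,"x": 0,"y": -40,"z": 0,"wx": 0,"wy": 0,"wz": 0},{"gripper": 1,"x": 0,"y": -25,"z": 0,"wx": 0,"wy": 0,"wz": 0},{"gripper": 1,"x": 0,"y": 0,"z": 0,"wx": 0,"wy": 0,"wz": 0}]}}

```text
t: 7.45
eef_pos: [0.6262, -0.0939, 0.1792]
orientation: [0.706, 0.708, 0.005, 0.007]
contact_force: [-0.2, -0.5, -0.0]
opening: 0.0228
```

```bash
python3 - <<'E'
from st import *
st()
c=ctrl.camera_info('wrist');im=ctrl.snapshot('wrist');cv2.imwrite('pics/w4.png',im[:,:,::-1]);t=ctrl.snapshot('top');cv2.imwrite('pics/t4.png',t[:,:,::-1])
print(proj(c,(.6369,-.1037,.013),True))
o=st()['eef_pos']
print('foot', proj(c,(o[0],o[1],o[2]-.0151),True))
E
```

```text
t 7.45 pos [626.2 -93.9 179.2] need turn deg [ 0.14  0.94 -0.18] open 22.8 F [-0.21 -0.53 -0.01] M [-0.036 -0.059 -0.003]
[264.47139048 187.37318486]
t 7.55 pos [626.3 -91.7 179. ] need turn deg [ 0.09  0.93 -0.31] open 22.6 F [-0.14  0.51 -0.36] M [-0.064 -0.108  0.002]
foot [257.85434028 226.68942891]
```

View pics/w4.png

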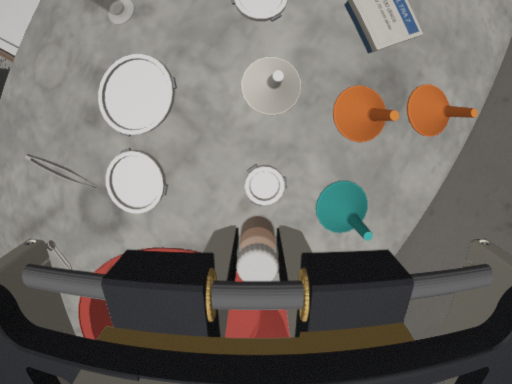

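View pics/t4.png

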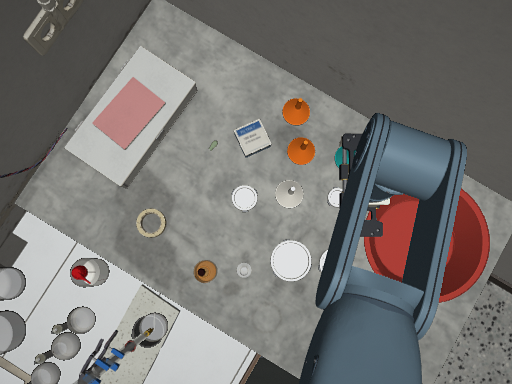

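```bash
python3 - <<'E'
from h import *
c=ctrl.camera_info('top');s=ctrl.camera_info('side')
def red(f,box):
    im=cv2.imread(f).astype(int);m=((im[:,:,2]>100)&(im[:,:,1]<80)&(im[:,:,0]<80)).astype(np.uint8)
    w=np.zeros_like(m);a,b,cc,d=box;w[b:d,a:cc]=1;m&=w
    cn=max(cv2.findContours(m,0,1)[0],key=cv2.contourArea);return cv2.convexHull(cn)[:,0].astype(float)
h=red('pics/top0.png',(355,165,511,310));hs=red('pics/side0.png',(305,110,420,175))
print(hs[:,0].min(),hs[:,1].min(),hs[:,0].max())
for z in (.06,.08,.1,.12,.14,.16):
    P=np.array([plane(c,p,z)[:2] for p in h]);A=np.c_[2*P,np.ones(len(P))];x=np.linalg.lstsq(A,(P**2).sum(1),rcond=None)[0]
    r=np.sqrt(x[2]+x[0]**2+x[1]**2)
    q=np.array([proj(s,(x[0]+r*np.cos(a),x[1]+r*np.sin(a),z)) for a in np.linspace(0,6.28,200)])
    print(z,x[:2].round(3),r.round(3),q[:,0].min(),q[:,1].min(),q[:,0].max())
E
```

```text
315.0 121.0 357.0
0.06 [ 0.539 -0.299] 0.145 313.62484816921636 126.58591975024405 405.7311722443925
0.08 [ 0.538 -0.292] 0.142 314.11504474419235 122.025481942782 405.73012242057314
0.1 [ 0.537 -0.284] 0.14 314.6179760785986 117.3424021508721 405.7290459490115
0.12 [ 0.536 -0.277] 0.137 315.1341449555442 112.53166570486927 405.727941802063
0.14 [ 0.536 -0.269] 0.135 315.66408097838337 107.58798076643386 405.7268088985553
0.16 [ 0.535 -0.262] 0.132 316.20834238325017 102.50575891078155 405.7256461002569
```

>>> {"op": "move_arm", "data": {"series": [{"gripper": 1,"x": 11,"y": -10,"z": 0,"wx": 0.1,"wy": 0.9,"wz": -0.3},{"gripper": 1,"x": 0,"y": 0,"z": -30,"wx": 0,"wy": 0,"wz": 0},{"gripper": 1,"x": 0,"y": 0,"z": -35,"wx": 0,"wy": 0,"wz": 0},{"gripper": 1,"x": 0,"y": 0,"z": -30,"wx": 0,"wy": 0,"wz": 0},{"gripper": 1,"x": 0,"y": 0,"z": -20,"wx": 0,"wy": 0,"wz": 0},{"gripper": 1,"x": 0,"y": 0,"z": 0,"wx": 0,"wy": 0,"wz": 0}]}}

```text
t: 8.3
eef_pos: [0.6385, -0.0907, 0.0641]
orientation: [0.703, 0.711, 0.002, 0.0]
contact_force: [0.8, 0.0, -0.8]
opening: 0.0226
```

```bash
python3 - <<'E'
from st import *
st()
c=ctrl.camera_info('wrist');im=ctrl.snapshot('wrist');cv2.imwrite('pics/w5.png',im[:,:,::-1])
print(proj(c,(.6369,-.1037,.013),True))
o=st()['eef_pos']
print('foot', proj(c,(o[0],o[1],o[2]-.0151),True))
E
```

```text
t 8.3 pos [638.5 -90.7  64.1] need turn deg [-0.13  0.2  -0.61] open 22.6 F [ 0.84  0.02 -0.81] M [-0.064 -0.045 -0.   ]
[255.54097429 227.97585176]
t 8.35 pos [639.3 -90.9  65.2] need turn deg [-0.09  0.31 -0.61] open 22.8 F [-0.77  0.34 -0.33] M [ 0.011 -0.098 -0.012]
foot [259.37116845 231.00640043]
```

View pics/w5.png

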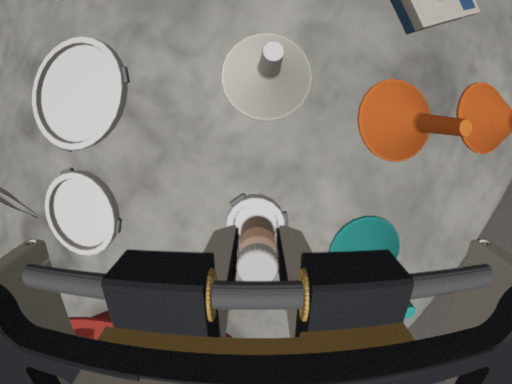

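>>> {"op": "move_arm", "data": {"series": [{"gripper": 1,"x": -2,"y": -11.5,"z": -5,"wx": -0.1,"wy": 0.3,"wz": -0.6},{"gripper": 1,"x": 0,"y": 0,"z": -20,"wx": 0,"wy": 0,"wz": 0},{"gripper": 1,"x": 0,"y": 0,"z": 0,"wx": 0,"wy": 0,"wz": 0}]}}

```text
t: 8.72
eef_pos: [0.6397, -0.1035, 0.0436]
orientation: [0.707, 0.707, 0.001, 0.003]
contact_force: [-1.1, 0.3, 0.2]
opening: 0.0229
```

```bash
python3 - <<'E'
from st import *
st()
c=ctrl.camera_info('wrist');im=ctrl.snapshot('wrist');cv2.imwrite('pics/w6.png',im[:,:,::-1])
print(proj(c,(.6369,-.1037,.013),True))
o=st()['eef_pos']
print('foot', proj(c,(o[0],o[1],o[2]-.0151),True))
E
```

```text
t 8.72 pos [ 639.7 -103.5   43.6] need turn deg [ 0.16  0.33 -0.04] open 22.9 F [-1.08  0.25  0.25] M [-0.027 -0.091  0.009]
[253.96657961 221.70024859]
t 8.78 pos [ 640.7 -103.9   44.9] need turn deg [ 0.21  0.47 -0.04] open 22.7 F [ 0.91 -1.04  0.6 ] M [-0.027 -0.119 -0.033]
foot [259.75276318 231.2173994 ]
```

View pics/w6.png

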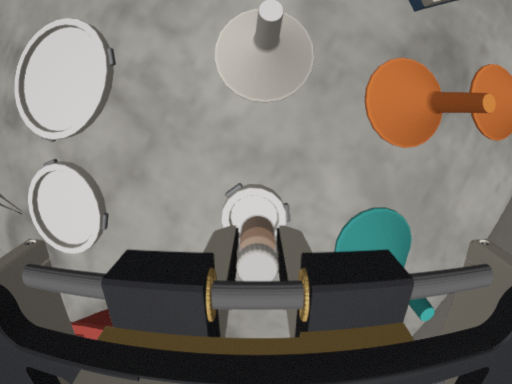

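```bash
python3 - <<'E'
from st import *
c=ctrl.camera_info('wrist')
for y in (-.1037,-.1017): print([proj(c,(.6369+dx,y+dy,.013),True).round(1) for dx,dy in ((0,.0235),(0,.0175),(-.0235,0),(.0235,0))])
b=cv2.imread('pics/w6.png')[170:290,200:310];cv2.imwrite('pics/w6c.png',cv2.resize(b,None,fx=5,fy=5,interpolation=cv2.INTER_CUBIC))
E
```

```text
[array([252.2, 188.3]), array([252.2, 196.7]), array([219.3, 220.4]), array([285.4, 220.3])]
[array([252.2, 185.5]), array([252.2, 194. ]), array([219.2, 217.8]), array([285.5, 217.7])]
```

View pics/w6c.png

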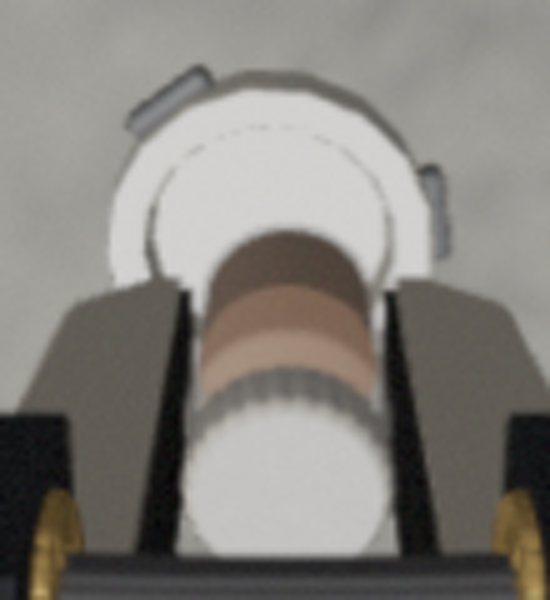

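>>> {"op": "move_arm", "data": {"series": [{"gripper": 1,"x": -2.5,"y": 0.5,"z": -8,"wx": 0.2,"wy": 0.4,"wz": 0},{"gripper": 1,"x": 0,"y": 0,"z": -7,"wx": 0,"wy": 0,"wz": 0},{"gripper": 1,"x": 0,"y": 0,"z": 0,"wx": 0,"wy": 0,"wz": 0}]}}

```text
t: 9.15
eef_pos: [0.6393, -0.1043, 0.0312]
orientation: [0.707, 0.707, 0.001, 0.002]
contact_force: [0.0, 0.1, -0.3]
opening: 0.0225
```

```bash
python3 st.py
```

```text
t 9.15 pos [ 639.3 -104.3   31.2] need turn deg [ 0.07  0.24 -0.  ] open 22.5 F [ 0.03  0.06 -0.3 ] M [-0.068 -0.044 -0.023]
```

>>> {"op": "move_arm", "data": {"series": [{"gripper": 1,"x": -2,"y": 1,"z": -3,"wx": 0.1,"wy": 0.3,"wz": 0},{"gripper": 1,"x": 0,"y": 0,"z": -3,"wx": 0,"wy": 0,"wz": 0},{"gripper": 1,"x": 0,"y": 0,"z": -3,"wx": 0,"wy": 0,"wz": 0},{"gripper": 1,"x": 0,"y": 0,"z": 0,"wx": 0,"wy": 0,"wz": 0}]}}

```text
t: 9.65
eef_pos: [0.6373, -0.1032, 0.0218]
orientation: [0.707, 0.707, -0.0, -0.001]
contact_force: [0.1, -1.2, 0.1]
opening: 0.0228
```

```bash
python3 st.py
```

```text
t 9.65 pos [ 637.3 -103.2   21.8] need turn deg [-0.03 -0.08 -0.01] open 22.8 F [ 0.13 -1.19  0.09] M [-0.095 -0.105 -0.034]
```

>>> {"op": "move_arm", "data": {"series": [{"gripper": 1,"x": 0,"y": 0,"z": -1.2,"wx": 0,"wy": 0,"wz": 0},{"gripper": 1,"x": 0,"y": 0,"z": -0.8,"wx": 0,"wy": 0,"wz": 0},{"gripper": 1,"x": 0,"y": 0,"z": 0,"wx": 0,"wy": 0,"wz": 0}]}}

```text
t: 10.02
eef_pos: [0.6375, -0.1032, 0.0201]
orientation: [0.707, 0.707, -0.0, -0.0]
contact_force: [-0.1, -0.5, -0.4]
opening: 0.0227
```

```bash
python3 st.py
```

```text
t 10.03 pos [ 637.5 -103.2   20.1] need turn deg [-0.02 -0.05 -0.02] open 22.7 F [-0.1  -0.46 -0.39] M [-0.016 -0.114  0.013]
```

>>> {"op": "move_arm", "data": {"series": [{"gripper": 1,"x": 0,"y": 0,"z": -1,"wx": 0,"wy": 0,"wz": 0},{"gripper": 1,"x": 0,"y": 0,"z": 0,"wx": 0,"wy": 0,"wz": 0}]}}

```text
t: 10.28
eef_pos: [0.6378, -0.1033, 0.0202]
orientation: [0.707, 0.707, 0.0, -0.0]
contact_force: [0.4, -0.4, 0.4]
opening: 0.0227
```

```bash
python3 st.py
```

```text
t 10.28 pos [ 637.8 -103.3   20.2] need turn deg [-0.    0.   -0.02] open 22.7 F [ 0.45 -0.41  0.42] M [-0.052 -0.103  0.041]
```

>>> {"op": "move_arm", "data": {"series": [{"gripper": 0.4,"x": 0,"y": 0,"z": 0,"wx": 0,"wy": 0,"wz": 0},{"gripper": 0.1,"x": 0,"y": 0,"z": 0,"wx": 0,"wy": 0,"wz": 0},{"gripper": -0.2,"x": 0,"y": 0,"z": 0,"wx": 0,"wy": 0,"wz": 0},{"gripper": -0.2,"x": 0,"y": 0,"z": 15,"wx": 0,"wy": 0,"wz": 0},{"gripper": -0.2,"x": 0,"y": 0,"z": 40,"wx": 0,"wy": 0,"wz": 0},{"gripper": -0.2,"x": 0,"y": 0,"z": 50,"wx": 0,"wy": 0,"wz": 0},{"gripper": -0.2,"x": 0,"y": 0,"z": 30,"wx": 0,"wy": 0,"wz": 0}]}}

```text
t: 11.15
eef_pos: [0.6356, -0.1027, 0.1584]
orientation: [0.707, 0.707, -0.001, -0.002]
contact_force: [1.1, -0.7, -0.8]
opening: 0.0561
```

```bash
python3 - <<'E'
from st import *
st()
im=ctrl.snapshot('wrist');cv2.imwrite('pics/w7.png',im[:,:,::-1])
E
```

```text
t 11.15 pos [ 635.6 -102.7  158.4] need turn deg [-0.1  -0.28 -0.01] open 56.1 F [ 1.12 -0.74 -0.82] M [-0.067 -0.134 -0.007]
```

View pics/w7.png

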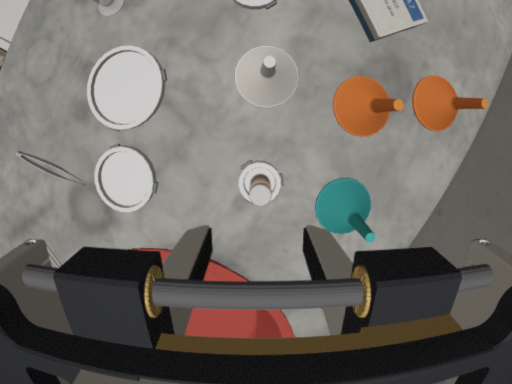

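The vial stands in the xs stand at (260,185). Next is the cylinder.

>>> {"op": "move_arm", "data": {"series": [{"gripper": -0.4,"x": -10,"y": 15,"z": 30,"wx": 0,"wy": 0,"wz": 0},{"gripper": -0.4,"x": -30,"y": 38,"z": 30,"wx": 0,"wy": 0,"wz": 0},{"gripper": -0.4,"x": -36,"y": 45,"z": 15,"wx": 0,"wy": 0,"wz": 0},{"gripper": -0.4,"x": -36,"y": 45,"z": 0,"wx": 0,"wy": 0,"wz": 0},{"gripper": -0.4,"x": -36,"y": 45,"z": 0,"wx": 0,"wy": 0,"wz": 0},{"gripper": -0.4,"x": -20,"y": 25,"z": 0,"wx": 0,"wy": 0,"wz": 0},{"gripper": -0.4,"x": 0,"y": 0,"z": 0,"wx": 0,"wy": 0,"wz": 0},{"gripper": -0.4,"x": 0,"y": 0,"z": 0,"wx": 0,"wy": 0,"wz": 0}]}}

```text
t: 12.2
eef_pos: [0.4656, 0.1139, 0.2475]
orientation: [0.707, 0.707, 0.005, 0.006]
contact_force: [-0.1, -0.2, 0.6]
opening: 0.0649
```

```bash
python3 - <<'E'
from st import *
st()
c=ctrl.camera_info('wrist');im=ctrl.snapshot('wrist');cv2.imwrite('pics/w8.png',im[:,:,::-1])
print([proj(c,(.4617,.1161,z),True).round(1) for z in (0,.106)],proj(c,(.6322,.1201,.013),True))
st()
b=im[100:300,150:400,::-1];cv2.imwrite('pics/w8c.png',cv2.resize(b,None,fx=3,fy=3,interpolation=cv2.INTER_CUBIC))
E
```

```text
t 12.2 pos [465.6 113.9 247.5] need turn deg [0.06 0.89 0.06] open 64.9 F [-0.08 -0.19  0.61] M [ 0.003 -0.067  0.012]
[array([252. , 165.1]), array([252. , 182.4])] [370.48628818 164.95292259]
t 12.25 pos [465.7 113.8 247.5] need turn deg [0.05 0.88 0.09] open 64.9 F [-1.02  0.23 -0.7 ] M [-0.083 -0.13  -0.023]
```

View pics/w8.png

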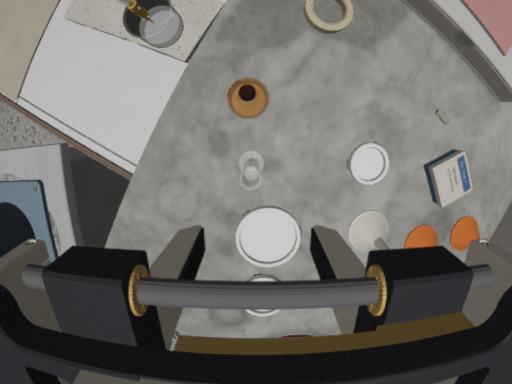

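View pics/w8c.png

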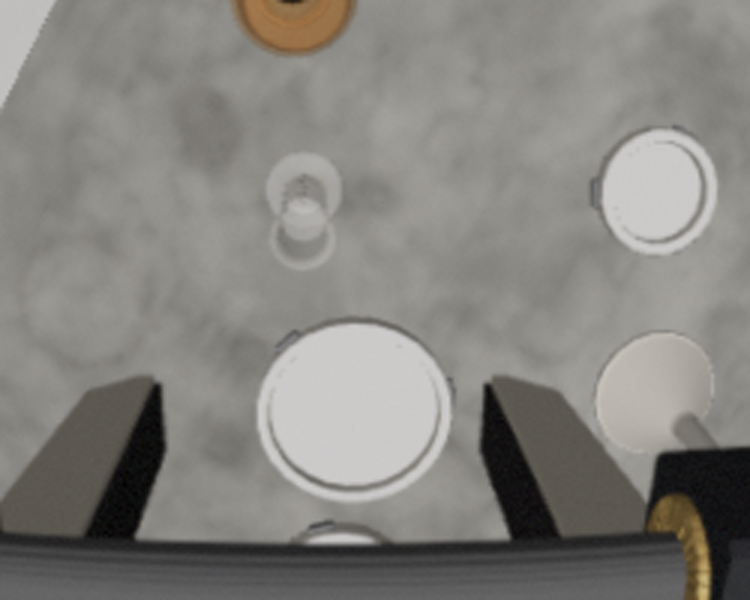

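>>> {"op": "move_arm", "data": {"series": [{"gripper": -0.4,"x": -4.5,"y": 2.5,"z": -30,"wx": 0,"wy": 0.9,"wz": 0.1},{"gripper": -0.4,"x": 0,"y": 0,"z": -40,"wx": 0,"wy": 0,"wz": 0},{"gripper": -0.4,"x": 0,"y": 0,"z": -30,"wx": 0,"wy": 0,"wz": 0},{"gripper": -0.4,"x": 0,"y": 0,"z": 0,"wx": 0,"wy": 0,"wz": 0},{"gripper": -0.4,"x": 0,"y": 0,"z": 0,"wx": 0,"wy": 0,"wz": 0}]}}

```text
t: 12.88
eef_pos: [0.4665, 0.1113, 0.1461]
orientation: [0.71, 0.704, 0.0, 0.002]
contact_force: [0.4, -0.4, 0.5]
opening: 0.0647
```

```bash
python3 - <<'E'
from st import *
st()
c=ctrl.camera_info('wrist');im=ctrl.snapshot('wrist');cv2.imwrite('pics/w9.png',im[:,:,::-1])
print([proj(c,(.461,.1165,z),True).round(1) for z in (0,.106)],proj(c,(.6322,.1201,.013),True))
st()
E
```

```text
t 12.88 pos [466.5 111.3 146.1] need turn deg [0.11 0.17 0.42] open 64.7 F [ 0.37 -0.38  0.53] M [-0.069 -0.05  -0.022]
[array([252.1, 178.6]), array([250.3, 210.3])] [404.79408394 178.15377001]
t 12.93 pos [466.5 111.4 146.2] need turn deg [0.12 0.18 0.41] open 65.2 F [ 0.51  0.54 -0.3 ] M [-0.034 -0.081 -0.009]
```

View pics/w9.png

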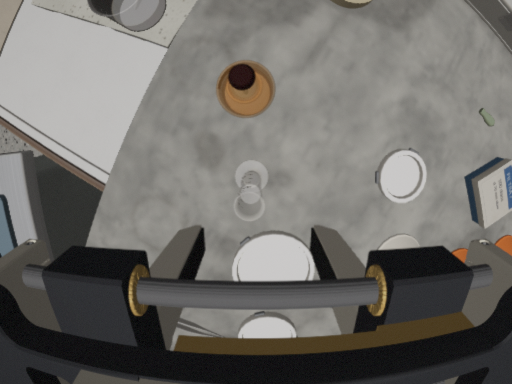

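>>> {"op": "move_arm", "data": {"series": [{"gripper": -0.4,"x": -5.5,"y": 6,"z": 0,"wx": 0.1,"wy": 0.2,"wz": 0.4},{"gripper": -0.4,"x": 0,"y": 0,"z": -15,"wx": 0,"wy": 0,"wz": 0},{"gripper": -0.4,"x": 0,"y": 0,"z": -20,"wx": 0,"wy": 0,"wz": 0},{"gripper": -0.4,"x": 0,"y": 0,"z": -15,"wx": 0,"wy": 0,"wz": 0},{"gripper": -0.4,"x": 0,"y": 0,"z": 0,"wx": 0,"wy": 0,"wz": 0}]}}

```text
t: 13.55
eef_pos: [0.4621, 0.1182, 0.0962]
orientation: [0.707, 0.708, 0.002, 0.002]
contact_force: [-0.5, -0.8, -0.2]
opening: 0.0652
```

```bash
python3 - <<'E'
from st import *
st()
c=ctrl.camera_info('wrist');im=ctrl.snapshot('wrist');cv2.imwrite('pics/w10.png',im[:,:,::-1])
print([proj(c,(.461,.1175,z),True).round(1) for z in (0,.106)],proj(c,(.6322,.1201,.013),True))
st()
E
```

```text
t 13.55 pos [462.1 118.2  96.2] need turn deg [ 0.    0.31 -0.07] open 65.2 F [-0.53 -0.8  -0.19] M [-0.013 -0.107  0.008]
[array([256. , 196.8]), array([256.6, 247.3])] [429.37023928 197.66823247]
t 13.6 pos [462.6 118.2  96.8] need turn deg [ 0.    0.37 -0.07] open 65.2 F [0.49 0.42 0.28] M [-0.017 -0.107 -0.001]
```

View pics/w10.png

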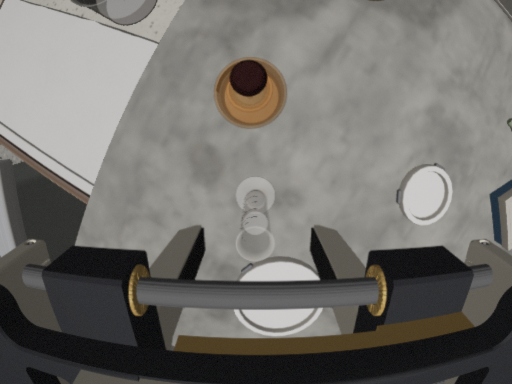

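>>> {"op": "move_arm", "data": {"series": [{"gripper": -0.4,"x": -2,"y": 0,"z": -12,"wx": 0,"wy": 0.3,"wz": 0},{"gripper": -0.4,"x": -1,"y": 0,"z": -15,"wx": 0,"wy": 0,"wz": 0},{"gripper": -0.4,"x": 0,"y": 0,"z": -12,"wx": 0,"wy": 0,"wz": 0},{"gripper": -0.4,"x": 0,"y": 0,"z": 0,"wx": 0,"wy": 0,"wz": 0}]}}

```text
t: 14.1
eef_pos: [0.4604, 0.1184, 0.0569]
orientation: [0.707, 0.708, 0.001, 0.001]
contact_force: [-0.9, 0.5, 0.3]
opening: 0.0652
```

```bash
python3 st.py
```

```text
t 14.1 pos [460.4 118.4  56.9] need turn deg [ 0.    0.22 -0.09] open 65.2 F [-0.89  0.47  0.32] M [-0.09  -0.119 -0.026]
```

>>> {"op": "move_arm", "data": {"series": [{"gripper": 0.1,"x": 0.5,"y": 0,"z": 0,"wx": 0,"wy": 0.2,"wz": -0.1},{"gripper": 0.4,"x": 0,"y": 0,"z": 0,"wx": 0,"wy": 0,"wz": 0},{"gripper": 0.5,"x": 0,"y": 0,"z": 0,"wx": 0,"wy": 0,"wz": 0},{"gripper": 0.54,"x": 0,"y": 0,"z": 0,"wx": 0,"wy": 0,"wz": 0},{"gripper": 0.58,"x": 0,"y": 0,"z": 0,"wx": 0,"wy": 0,"wz": 0},{"gripper": 0.7,"x": 0,"y": 0,"z": 0,"wx": 0,"wy": 0,"wz": 0},{"gripper": 1,"x": 0,"y": 0,"z": 0,"wx": 0,"wy": 0,"wz": 0},{"gripper": 1,"x": 0,"y": 0,"z": 0,"wx": 0,"wy": 0,"wz": 0}], "force": 10}}

```text
t: 15.1
eef_pos: [0.4621, 0.1184, 0.0583]
orientation: [0.707, 0.707, 0.001, 0.001]
contact_force: [-0.5, 0.0, 0.8]
opening: 0.0192
```

```bash
python3 - <<'E'
from st import *
st()
c=ctrl.camera_info('wrist');im=ctrl.snapshot('wrist');cv2.imwrite('pics/w11.png',im[:,:,::-1])
E
```

```text
t 15.1 pos [462.1 118.4  58.3] need turn deg [-0.    0.15  0.01] open 19.2 F [-0.49  0.03  0.77] M [-0.025 -0.057 -0.036]
```

View pics/w11.png

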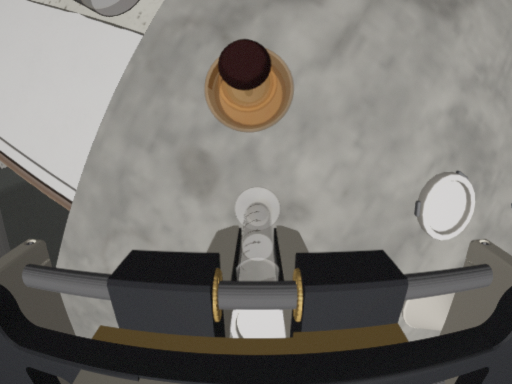

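>>> {"op": "move_arm", "data": {"series": [{"gripper": 1,"x": 0,"y": 0,"z": 10,"wx": 0,"wy": 0,"wz": 0},{"gripper": 1,"x": 0,"y": 0,"z": 25,"wx": 0,"wy": 0,"wz": 0},{"gripper": 1,"x": 15,"y": 0,"z": 15,"wx": 0,"wy": 0,"wz": 0},{"gripper": 1,"x": 30,"y": 0,"z": 0,"wx": 0,"wy": 0,"wz": 0},{"gripper": 1,"x": 40,"y": 0,"z": 0,"wx": 0,"wy": 0,"wz": 0},{"gripper": 1,"x": 40,"y": 0,"z": 0,"wx": 0,"wy": 0,"wz": 0},{"gripper": 1,"x": 30,"y": 0,"z": 0,"wx": 0,"wy": 0,"wz": 0},{"gripper": 1,"x": 15,"y": 0,"z": 0,"wx": 0,"wy": 0,"wz": 0},{"gripper": 1,"x": 0,"y": 0,"z": 0,"wx": 0,"wy": 0,"wz": 0},{"gripper": 1,"x": 0,"y": 0,"z": 0,"wx": 0,"wy": 0,"wz": 0}]}}

```text
t: 16.4
eef_pos: [0.6363, 0.1186, 0.115]
orientation: [0.707, 0.707, 0.002, 0.002]
contact_force: [-0.2, -0.0, -0.2]
opening: 0.0192
```

```bash
python3 - <<'E'
from st import *
st()
c=ctrl.camera_info('wrist');im=ctrl.snapshot('wrist');cv2.imwrite('pics/w12.png',im[:,:,::-1])
o=st()['eef_pos']
print(proj(c,(.6322,.1201,.013),True),proj(c,(.6322,.1201+.031,.013),True),'foot', proj(c,(o[0],o[1],o[2]-.0583),True))
E
```

```text
t 16.4 pos [636.3 118.6 115. ] need turn deg [-0.01  0.25 -0.01] open 19.2 F [-0.23 -0.04 -0.23] M [-0.015 -0.098 -0.038]
t 16.45 pos [636.3 118.6 115.1] need turn deg [-0.    0.27 -0.02] open 19.6 F [-0.3  -0.74 -1.3 ] M [-0.057 -0.051 -0.009]
[252.90126364 192.85419624] [252.81449287 159.96346399] foot [257.63395846 209.20016395]
```

View pics/w12.png

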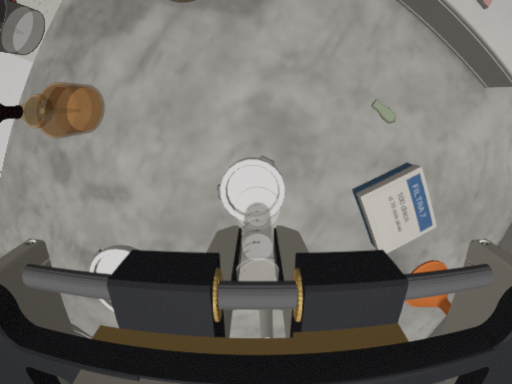

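>>> {"op": "move_arm", "data": {"series": [{"gripper": 1,"x": -5,"y": 2,"z": -5,"wx": 0,"wy": 0.3,"wz": 0},{"gripper": 1,"x": -1,"y": 0,"z": -12,"wx": 0,"wy": 0,"wz": 0},{"gripper": 1,"x": -1,"y": 0,"z": -14,"wx": 0,"wy": 0,"wz": 0},{"gripper": 1,"x": 0,"y": 0,"z": -5,"wx": 0,"wy": 0,"wz": 0},{"gripper": 1,"x": 0,"y": 0,"z": 0,"wx": 0,"wy": 0,"wz": 0}]}}

```text
t: 17.08
eef_pos: [0.6262, 0.121, 0.0761]
orientation: [0.707, 0.707, -0.001, -0.001]
contact_force: [0.1, -1.2, -0.1]
opening: 0.019
```

```bash
python3 - <<'E'
from st import *
st()
c=ctrl.camera_info('wrist');im=ctrl.snapshot('wrist');cv2.imwrite('pics/w13.png',im[:,:,::-1])
o=st()['eef_pos']
print(proj(c,(.6322,.1201,.013),True),proj(c,(.6322,.1201+.031,.013),True),'foot', proj(c,(o[0],o[1],o[2]-.0583),True))
b=im[140:260,190:330,::-1];cv2.imwrite('pics/w13c.png',cv2.resize(b,None,fx=5,fy=5,interpolation=cv2.INTER_CUBIC))
E
```

```text
t 17.07 pos [626.2 121.   76.1] need turn deg [-0.   -0.2  -0.05] open 19.0 F [ 0.06 -1.25 -0.09] M [-0.023 -0.012 -0.019]
t 17.12 pos [626.3 121.   76.4] need turn deg [-0.   -0.19 -0.04] open 19.4 F [-1.01  0.81 -1.04] M [-0.037 -0.107 -0.035]
[265.62607146 208.42170181] [265.96822082 170.76124966] foot [258.39147558 209.29367091]
```

View pics/w13c.png

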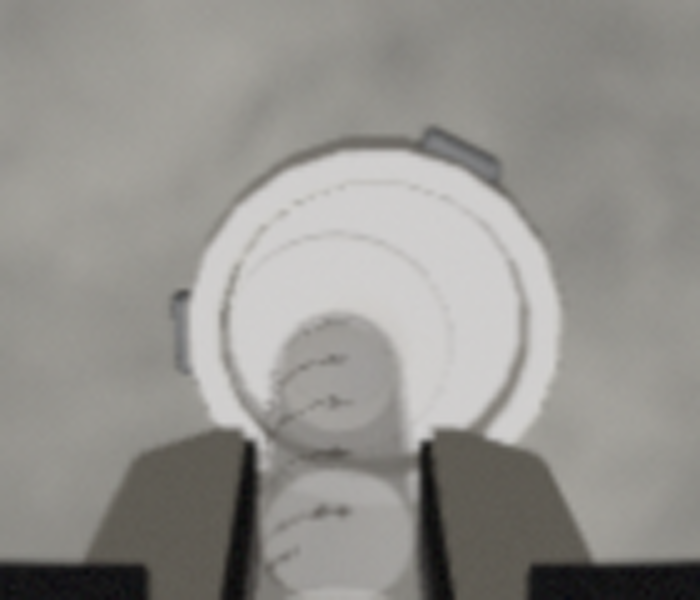

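>>> {"op": "move_arm", "data": {"series": [{"gripper": 1,"x": 5.5,"y": -0.5,"z": -1,"wx": 0,"wy": -0.1,"wz": 0},{"gripper": 1,"x": 0,"y": 0,"z": -4,"wx": 0,"wy": 0,"wz": 0},{"gripper": 1,"x": 0,"y": 0,"z": -4,"wx": 0,"wy": 0,"wz": 0},{"gripper": 1,"x": 0,"y": 0,"z": 0,"wx": 0,"wy": 0,"wz": 0}]}}

```text
t: 17.62
eef_pos: [0.6332, 0.1204, 0.0676]
orientation: [0.707, 0.707, 0.0, 0.0]
contact_force: [-0.5, -0.1, -0.5]
opening: 0.0196
```

```bash
python3 st.py
```

```text
t 17.62 pos [633.2 120.4  67.6] need turn deg [-0.    0.03 -0.03] open 19.6 F [-0.47 -0.07 -0.49] M [-0.087 -0.126 -0.002]
```

>>> {"op": "move_arm", "data": {"series": [{"gripper": 1,"x": -0.5,"y": 0,"z": -2,"wx": 0,"wy": 0,"wz": 0},{"gripper": 1,"x": 0,"y": 0,"z": -1.5,"wx": 0,"wy": 0,"wz": 0},{"gripper": 1,"x": 0,"y": 0,"z": 0,"wx": 0,"wy": 0,"wz": 0}]}}

```text
t: 18.0
eef_pos: [0.6326, 0.1204, 0.064]
orientation: [0.707, 0.707, 0.0, 0.0]
contact_force: [-0.0, 0.5, 0.4]
opening: 0.0193
```

```bash
python3 st.py
```

```text
t 18.0 pos [632.6 120.4  64. ] need turn deg [-0.    0.04 -0.04] open 19.3 F [-0.01  0.48  0.4 ] M [-0.056 -0.121  0.002]
```

>>> {"op": "move_arm", "data": {"series": [{"gripper": 1,"x": 0,"y": 0,"z": -1.2,"wx": 0,"wy": 0,"wz": 0},{"gripper": 1,"x": 0,"y": 0,"z": -0.6,"wx": 0,"wy": 0,"wz": 0},{"gripper": 1,"x": 0,"y": 0,"z": 0,"wx": 0,"wy": 0,"wz": 0}]}}

```text
t: 18.38
eef_pos: [0.6328, 0.1204, 0.0633]
orientation: [0.707, 0.707, 0.001, 0.001]
contact_force: [0.2, 0.3, -0.7]
opening: 0.0197
```

```bash
python3 st.py
```

```text
t 18.38 pos [632.8 120.4  63.3] need turn deg [-0.    0.09 -0.04] open 19.7 F [ 0.23  0.34 -0.68] M [-0.05  -0.129 -0.007]
```

```bash
python3 st.py
```

```text
t 18.38 pos [632.8 120.4  63.3] need turn deg [-0.    0.09 -0.04] open 19.7 F [ 0.23  0.34 -0.68] M [-0.05  -0.129 -0.007]
```

State is unchanged. The TCP is at 63.3 mm, the expected floor contact height, so I'll release.

>>> {"op": "move_arm", "data": {"series": [{"gripper": 0.5,"x": 0,"y": 0,"z": 0,"wx": 0,"wy": 0,"wz": 0},{"gripper": 0.2,"x": 0,"y": 0,"z": 0,"wx": 0,"wy": 0,"wz": 0},{"gripper": -0.2,"x": 0,"y": 0,"z": 0,"wx": 0,"wy": 0,"wz": 0},{"gripper": -0.2,"x": 0,"y": 0,"z": 15,"wx": 0,"wy": 0,"wz": 0},{"gripper": -0.2,"x": 0,"y": 0,"z": 40,"wx": 0,"wy": 0,"wz": 0},{"gripper": -0.2,"x": 0,"y": 0,"z": 50,"wx": 0,"wy": 0,"wz": 0},{"gripper": -0.2,"x": 0,"y": 0,"z": 50,"wx": 0,"wy": 0,"wz": 0},{"gripper": -0.2,"x": 0,"y": 0,"z": 20,"wx": 0,"wy": 0,"wz": 0},{"gripper": -0.2,"x": 0,"y": 0,"z": 0,"wx": 0,"wy": 0,"wz": 0}]}}

```text
t: 19.5
eef_pos: [0.6323, 0.1205, 0.2484]
orientation: [0.707, 0.707, 0.002, 0.002]
contact_force: [0.6, -0.3, -0.8]
opening: 0.0561
```

```bash
python3 - <<'E'
from st import *
st()
im=ctrl.snapshot('wrist');cv2.imwrite('pics/w14.png',im[:,:,::-1])
E
```

```text
t 19.5 pos [632.3 120.5 248.4] need turn deg [-0.01  0.32 -0.04] open 56.1 F [ 0.6  -0.31 -0.82] M [-0.029 -0.11  -0.013]
```

View pics/w14.png

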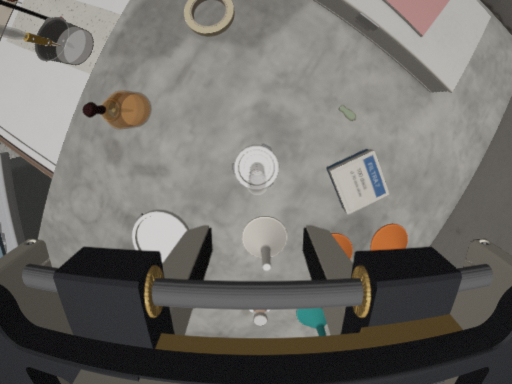

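The cylinder stands in stand_s at (257,168) and the vial is upright at (260,318). Next is the bottle.

>>> {"op": "move_arm", "data": {"series": [{"gripper": -0.4,"x": -15,"y": 7,"z": 15,"wx": 0,"wy": 0,"wz": 0},{"gripper": -0.4,"x": -35,"y": 17,"z": 10,"wx": 0,"wy": 0,"wz": 0},{"gripper": -0.4,"x": -40,"y": 19,"z": 0,"wx": 0,"wy": 0,"wz": 0},{"gripper": -0.4,"x": -40,"y": 19,"z": 0,"wx": 0,"wy": 0,"wz": 0},{"gripper": -0.4,"x": -35,"y": 16,"z": 0,"wx": 0,"wy": 0,"wz": 0},{"gripper": -0.4,"x": -10,"y": 5,"z": 0,"wx": 0,"wy": 0.2,"wz": 0},{"gripper": -0.4,"x": 0,"y": 0,"z": 0,"wx": 0,"wy": 0,"wz": 0},{"gripper": -0.4,"x": 0,"y": 0,"z": 0,"wx": 0,"wy": 0,"wz": 0}]}}

```text
t: 20.55
eef_pos: [0.4448, 0.2061, 0.2692]
orientation: [0.707, 0.707, -0.004, -0.004]
contact_force: [0.4, -0.2, 0.1]
opening: 0.0651
```

```bash
python3 - <<'E'
from st import *
st()
c=ctrl.camera_info('wrist');im=ctrl.snapshot('wrist');cv2.imwrite('pics/w15.png',im[:,:,::-1])
print([proj(c,(.4575,.206,z),True).round(1) for z in (0,.05,.138)])
st()
b=im[100:260,170:340,::-1];cv2.imwrite('pics/w15c.png',cv2.resize(b,None,fx=4,fy=3.7,interpolation=cv2.INTER_CUBIC))
E
```

```text
t 20.55 pos [444.8 206.1 269.2] need turn deg [ 0.   -0.63 -0.06] open 65.1 F [ 0.38 -0.21  0.13] M [-0.058 -0.113 -0.092]
[array([268.1, 164.3]), array([269. , 170.7]), array([271.5, 187. ])]
t 20.6 pos [444.9 206.1 269.1] need turn deg [-0.   -0.64 -0.04] open 65.3 F [-0.18 -0.3  -0.18] M [-0.02  -0.129  0.   ]
```

View pics/w15.png

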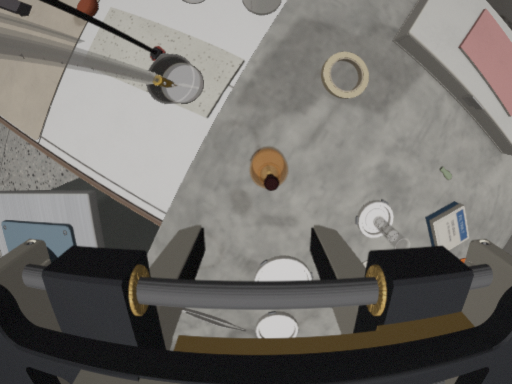

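>>> {"op": "move_arm", "data": {"series": [{"gripper": -0.4,"x": 12.5,"y": 0,"z": 0,"wx": 0,"wy": -0.6,"wz": 0},{"gripper": -0.4,"x": 0,"y": 0,"z": -30,"wx": 0,"wy": 0,"wz": 0},{"gripper": -0.4,"x": 0,"y": 0,"z": -40,"wx": 0,"wy": 0,"wz": 0},{"gripper": -0.4,"x": 0,"y": 0,"z": -20,"wx": 0,"wy": 0,"wz": 0},{"gripper": -0.4,"x": 0,"y": 0,"z": 0,"wx": 0,"wy": 0,"wz": 0},{"gripper": -0.4,"x": 0,"y": 0,"z": 0,"wx": 0,"wy": 0,"wz": 0}]}}

```text
t: 21.35
eef_pos: [0.4663, 0.2035, 0.1764]
orientation: [0.709, 0.705, 0.001, 0.002]
contact_force: [0.2, -0.8, 0.1]
opening: 0.0649
```

```bash
python3 - <<'E'
from st import *
st()
c=ctrl.camera_info('wrist');im=ctrl.snapshot('wrist');cv2.imwrite('pics/w16.png',im[:,:,::-1])
print([proj(c,(.4575,.206,z),True).round(1) for z in (0,.05,.138)])
st()
E
```

```text
t 21.35 pos [466.3 203.5 176.4] need turn deg [0.02 0.26 0.28] open 64.9 F [ 0.24 -0.78  0.11] M [-0.089 -0.081 -0.025]
[array([249.4, 175.4]), array([248.5, 185.6]), array([245.7, 214.7])]
t 21.4 pos [466.3 203.5 176.5] need turn deg [0.02 0.28 0.28] open 65.1 F [ 0.06 -0.32 -0.57] M [-0.078 -0.133  0.005]
```

View pics/w16.png

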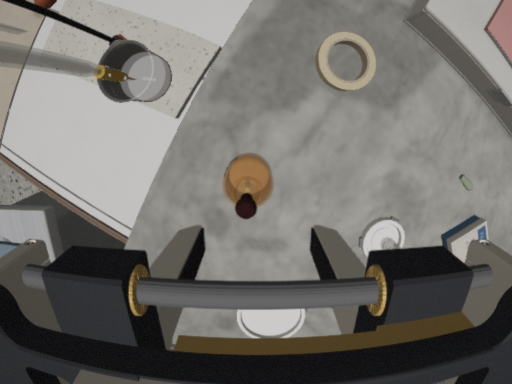

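>>> {"op": "move_arm", "data": {"series": [{"gripper": -0.4,"x": -8.5,"y": 4.5,"z": 0,"wx": 0,"wy": 0.2,"wz": 0.3},{"gripper": -0.4,"x": 0,"y": 0,"z": -15,"wx": 0,"wy": 0,"wz": 0},{"gripper": -0.4,"x": -1,"y": 0,"z": -20,"wx": 0,"wy": 0,"wz": 0},{"gripper": -0.4,"x": -1,"y": 0,"z": -10,"wx": 0,"wy": 0,"wz": 0},{"gripper": -0.4,"x": 0,"y": 0,"z": 0,"wx": 0,"wy": 0,"wz": 0},{"gripper": -0.4,"x": 0,"y": 0,"z": 0,"wx": 0,"wy": 0,"wz": 0}]}}

```text
t: 22.15
eef_pos: [0.4562, 0.209, 0.1315]
orientation: [0.707, 0.708, 0.002, 0.002]
contact_force: [0.8, -0.8, 0.4]
opening: 0.0653
```

```bash
python3 - <<'E'
from st import *
st()
c=ctrl.camera_info('wrist');im=ctrl.snapshot('wrist');cv2.imwrite('pics/w17.png',im[:,:,::-1])
print([proj(c,(.458,.2085,z),True).round(1) for z in (0,.05,.138)])
st()
E
```

```text
t 22.15 pos [456.2 209.  131.5] need turn deg [-0.04  0.36 -0.09] open 65.3 F [ 0.76 -0.82  0.41] M [-0.094 -0.135 -0.062]
[array([258.6, 187.3]), array([259.3, 201.4]), array([261.4, 244.7])]
t 22.2 pos [456.3 209.  131.6] need turn deg [-0.04  0.36 -0.09] open 65.0 F [ 1.15 -0.32  0.91] M [-0.061 -0.056  0.059]
```

View pics/w17.png

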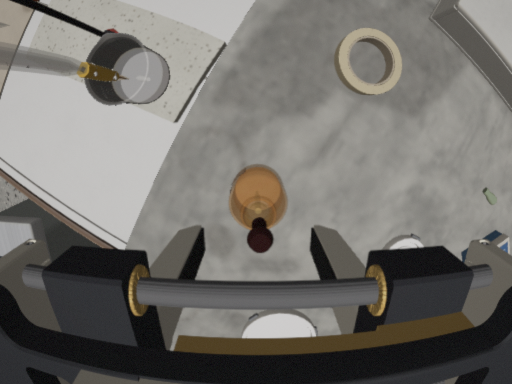

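>>> {"op": "move_arm", "data": {"series": [{"gripper": -0.4,"x": 0.5,"y": 0,"z": -12,"wx": 0,"wy": 0.4,"wz": -0.1},{"gripper": -0.4,"x": -1,"y": 0,"z": -20,"wx": 0,"wy": 0,"wz": 0},{"gripper": -0.4,"x": -1,"y": 0,"z": -15,"wx": 0,"wy": 0,"wz": 0},{"gripper": -0.4,"x": 0,"y": 0,"z": -3,"wx": 0,"wy": 0,"wz": 0},{"gripper": -0.4,"x": 0,"y": 0,"z": 0,"wx": 0,"wy": 0,"wz": 0}]}}

```text
t: 22.82
eef_pos: [0.4562, 0.2091, 0.08]
orientation: [0.707, 0.707, 0.001, -0.0]
contact_force: [-0.1, -0.2, 0.2]
opening: 0.0648
```

```bash
python3 - <<'E'
from st import *
st()
c=ctrl.camera_info('wrist');im=ctrl.snapshot('wrist');cv2.imwrite('pics/w18.png',im[:,:,::-1])
print([proj(c,(.457,.209,z),True).round(1) for z in (0,.05,.125)])
st()
E
```

```text
t 22.82 pos [456.2 209.1  80. ] need turn deg [-0.08  0.08  0.05] open 64.8 F [-0.13 -0.22  0.24] M [-0.083 -0.073 -0.06 ]
[array([258.6, 201.5]), array([259.1, 222.1]), array([260.5, 278.2])]
t 22.88 pos [456.3 209.1  80.2] need turn deg [-0.08  0.1   0.05] open 65.1 F [-0.03 -0.62  0.43] M [-0.037 -0.117  0.011]
```

View pics/w18.png

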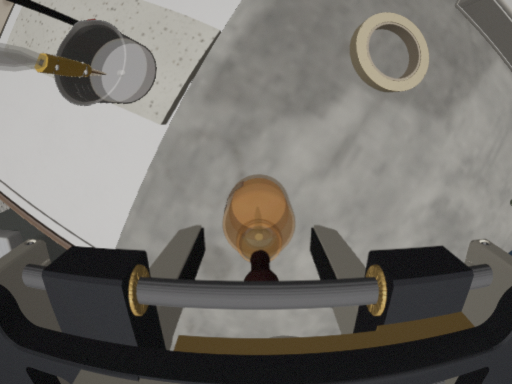

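>>> {"op": "move_arm", "data": {"series": [{"gripper": 0,"x": 0.5,"y": 0,"z": -1,"wx": 0,"wy": 0.1,"wz": 0},{"gripper": 0.2,"x": 0,"y": 0,"z": 0,"wx": 0,"wy": 0,"wz": 0},{"gripper": 0.3,"x": 0,"y": 0,"z": 0,"wx": 0,"wy": 0,"wz": 0},{"gripper": 0.4,"x": 0,"y": 0,"z": 0,"wx": 0,"wy": 0,"wz": 0},{"gripper": 0.6,"x": 0,"y": 0,"z": 0,"wx": 0,"wy": 0,"wz": 0},{"gripper": 1,"x": 0,"y": 0,"z": 0,"wx": 0,"wy": 0,"wz": 0},{"gripper": 1,"x": 0,"y": 0,"z": 0,"wx": 0,"wy": 0,"wz": 0}], "force": 20}}

```text
t: 23.75
eef_pos: [0.4576, 0.2093, 0.0803]
orientation: [0.707, 0.707, 0.001, 0.0]
contact_force: [0.2, 0.5, 0.3]
opening: 0.0278
```

```bash
python3 - <<'E'
from st import *
st()
c=ctrl.camera_info('wrist');im=ctrl.snapshot('wrist');cv2.imwrite('pics/w19.png',im[:,:,::-1])
E
```

```text
t 23.75 pos [457.6 209.3  80.3] need turn deg [-0.11  0.12  0.05] open 27.8 F [0.22 0.53 0.29] M [-0.047 -0.044 -0.019]
```

View pics/w19.png

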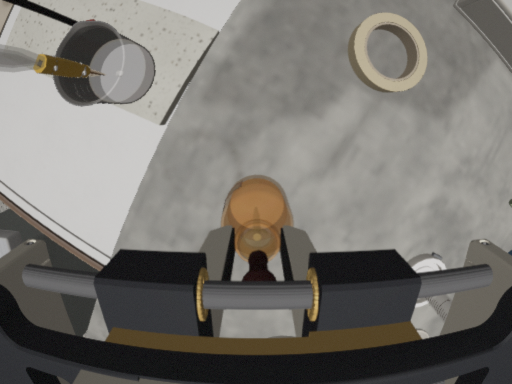

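>>> {"op": "move_arm", "data": {"series": [{"gripper": 1,"x": 0,"y": 0,"z": 5,"wx": 0,"wy": 0,"wz": 0},{"gripper": 1,"x": 0,"y": 0,"z": 15,"wx": 0,"wy": 0,"wz": 0},{"gripper": 1,"x": 0,"y": 0,"z": 20,"wx": 0,"wy": 0,"wz": 0},{"gripper": 1,"x": 0,"y": -10,"z": 10,"wx": 0,"wy": 0,"wz": 0},{"gripper": 1,"x": 2,"y": -20,"z": 0,"wx": 0,"wy": 0,"wz": 0},{"gripper": 1,"x": 2,"y": -30,"z": 0,"wx": 0,"wy": 0,"wz": 0},{"gripper": 1,"x": 2,"y": -35,"z": 0,"wx": 0,"wy": 0,"wz": 0},{"gripper": 1,"x": 2,"y": -35,"z": 0,"wx": 0,"wy": 0,"wz": 0},{"gripper": 1,"x": 2,"y": -35,"z": 0,"wx": 0,"wy": 0,"wz": 0},{"gripper": 1,"x": 2,"y": -35,"z": 0,"wx": 0,"wy": 0,"wz": 0},{"gripper": 1,"x": 2,"y": -35,"z": 0,"wx": 0,"wy": 0,"wz": 0},{"gripper": 1,"x": 2,"y": -30,"z": 0,"wx": 0,"wy": 0,"wz": 0},{"gripper": 1,"x": 2,"y": -20,"z": 0,"wx": 0,"wy": 0,"wz": 0},{"gripper": 1,"x": 0,"y": -12,"z": 0,"wx": 0,"wy": 0,"wz": 0},{"gripper": 1,"x": 0,"y": 0,"z": 0,"wx": 0,"wy": 0,"wz": 0},{"gripper": 1,"x": 0,"y": 0,"z": 0,"wx": 0,"wy": 0,"wz": 0}], "force": 30}}

```text
t: 25.8
eef_pos: [0.4739, -0.1023, 0.1397]
orientation: [0.707, 0.707, 0.003, 0.003]
contact_force: [-0.0, 0.4, -2.3]
opening: 0.0271
```

```bash
python3 - <<'E'
from st import *
st()
c=ctrl.camera_info('wrist');im=ctrl.snapshot('wrist');cv2.imwrite('pics/w20.png',im[:,:,::-1])
o=st()['eef_pos']
print(proj(c,(.4784,-.0991,.013),True),proj(c,(.4784,-.0991+.0395,.013),True),'foot', proj(c,(o[0],o[1],o[2]-.0803),True))
E
```

```text
t 25.8 pos [ 473.9 -102.3  139.7] need turn deg [0.04 0.51 0.05] open 27.1 F [-0.04  0.35 -2.28] M [-0.062 -0.068  0.018]
t 25.85 pos [ 474.  -102.1  139.7] need turn deg [0.04 0.51 0.03] open 27.2 F [-0.26 -0.02 -1.73] M [-0.061 -0.094  0.055]
[261.02904412 184.79321403] [261.12038622 145.88887299] foot [257.09219334 200.9779041 ]
```

View pics/w20.png

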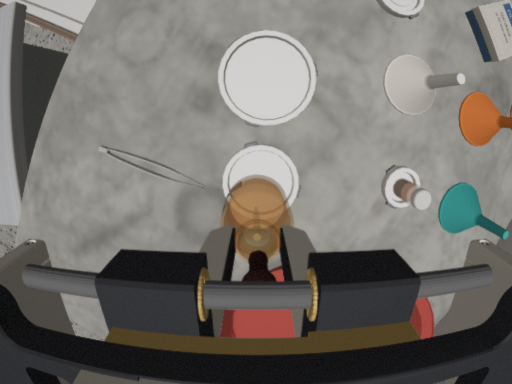

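>>> {"op": "move_arm", "data": {"series": [{"gripper": 1,"x": 4,"y": 3,"z": -3,"wx": 0,"wy": 0.5,"wz": 0},{"gripper": 1,"x": -0.5,"y": 0,"z": -12,"wx": 0,"wy": 0,"wz": 0},{"gripper": 1,"x": -0.5,"y": 0,"z": -14,"wx": 0,"wy": 0,"wz": 0},{"gripper": 1,"x": 0,"y": 0,"z": -9,"wx": 0,"wy": 0,"wz": 0},{"gripper": 1,"x": 0,"y": 0,"z": 0,"wx": 0,"wy": 0,"wz": 0},{"gripper": 1,"x": 0,"y": 0,"z": 0,"wx": 0,"wy": 0,"wz": 0}]}}

```text
t: 26.6
eef_pos: [0.4764, -0.0966, 0.0979]
orientation: [0.706, 0.708, -0.001, -0.001]
contact_force: [-0.9, -0.0, -1.6]
opening: 0.0271
```

```bash
python3 - <<'E'
from st import *
st()
c=ctrl.camera_info('wrist');im=ctrl.snapshot('wrist');cv2.imwrite('pics/w21.png',im[:,:,::-1])
o=st()['eef_pos']
print([proj(c,(.4784+a,-.0991+b,.013),True).round(1) for a,b in ((0,0),(0,.0395),(-.0395,0),(.0395,0))],'foot', proj(c,(o[0],o[1],o[2]-.0803),True), proj(c,(o[0],o[1]+.026,o[2]-.0803),True))
b=im[140:260,190:330,::-1];cv2.imwrite('pics/w21c.png',cv2.resize(b,None,fx=5,fy=5,interpolation=cv2.INTER_CUBIC))
E
```

```text
t 26.6 pos [476.4 -96.6  97.9] need turn deg [-0.04 -0.16 -0.14] open 27.1 F [-0.92 -0.04 -1.56] M [-0.024 -0.108  0.001]
t 26.65 pos [476.3 -96.6  98. ] need turn deg [-0.04 -0.16 -0.14] open 27.4 F [-0.24  0.28 -1.87] M [-0.002 -0.081 -0.03 ]
[array([260.5, 202.4]), array([260.7, 157.9]), array([215.9, 202.2]), array([304.9, 202.5])] foot [258.13213424 201.25749315] [258.25017089 171.684985  ]
```

View pics/w21c.png

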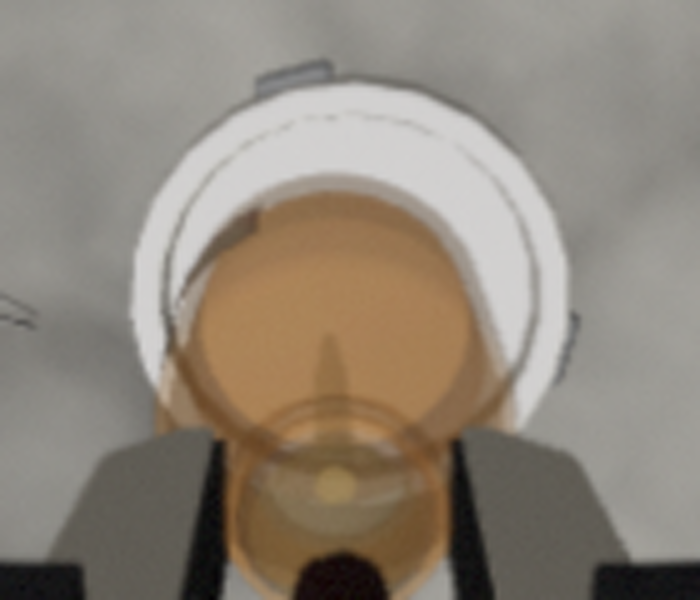

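>>> {"op": "move_arm", "data": {"series": [{"gripper": 1,"x": 2.5,"y": 0,"z": -1,"wx": 0,"wy": -0.1,"wz": -0.1},{"gripper": 1,"x": 0,"y": 0,"z": -4,"wx": 0,"wy": 0,"wz": 0},{"gripper": 1,"x": 0,"y": 0,"z": -4,"wx": 0,"wy": 0,"wz": 0},{"gripper": 1,"x": 0,"y": 0,"z": -1.5,"wx": 0,"wy": 0,"wz": 0},{"gripper": 1,"x": 0,"y": 0,"z": 0,"wx": 0,"wy": 0,"wz": 0}]}}

```text
t: 27.28
eef_pos: [0.4796, -0.097, 0.0876]
orientation: [0.707, 0.707, 0.0, 0.0]
contact_force: [0.3, 0.1, -1.6]
opening: 0.0271
```

```bash
python3 st.py
```

```text
t 27.27 pos [479.6 -97.   87.6] need turn deg [ 0.01  0.05 -0.02] open 27.1 F [ 0.31  0.09 -1.62] M [ 0.008 -0.092  0.003]
```

>>> {"op": "move_arm", "data": {"series": [{"gripper": 1,"x": 0,"y": 0,"z": -1.5,"wx": 0,"wy": 0,"wz": 0},{"gripper": 1,"x": 0,"y": 0,"z": -1,"wx": 0,"wy": 0,"wz": 0},{"gripper": 1,"x": 0,"y": 0,"z": 0,"wx": 0,"wy": 0,"wz": 0}]}}

```text
t: 27.65
eef_pos: [0.4798, -0.0972, 0.0854]
orientation: [0.707, 0.707, 0.0, 0.001]
contact_force: [-0.4, 0.1, -0.3]
opening: 0.0273
```

```bash
python3 st.py
```

```text
t 27.65 pos [479.8 -97.2  85.4] need turn deg [ 0.03  0.07 -0.02] open 27.3 F [-0.44  0.1  -0.25] M [0.021 0.014 0.036]
```

>>> {"op": "move_arm", "data": {"series": [{"gripper": 1,"x": 0,"y": 0,"z": -0.6,"wx": 0,"wy": 0,"wz": 0},{"gripper": 1,"x": 0,"y": 0,"z": 0,"wx": 0,"wy": 0,"wz": 0}]}}

```text
t: 27.9
eef_pos: [0.4798, -0.0973, 0.0854]
orientation: [0.707, 0.707, 0.0, 0.001]
contact_force: [-0.2, -0.3, -0.8]
opening: 0.027
```

```bash
python3 st.py
```

```text
t 27.9 pos [479.8 -97.3  85.4] need turn deg [ 0.05  0.09 -0.03] open 27.0 F [-0.18 -0.33 -0.8 ] M [ 0.012 -0.032 -0.034]
```

The bottle is down, so I'll release and rise straight.

>>> {"op": "move_arm", "data": {"series": [{"gripper": 0.35,"x": 0,"y": 0,"z": 0,"wx": 0,"wy": 0,"wz": 0},{"gripper": 0.1,"x": 0,"y": 0,"z": 0,"wx": 0,"wy": 0,"wz": 0},{"gripper": -0.3,"x": 0,"y": 0,"z": 0,"wx": 0,"wy": 0,"wz": 0},{"gripper": -0.4,"x": 0,"y": 0,"z": 10,"wx": 0,"wy": 0,"wz": 0},{"gripper": -0.4,"x": 0,"y": 0,"z": 35,"wx": 0,"wy": 0,"wz": 0},{"gripper": -0.4,"x": 0,"y": 0,"z": 45,"wx": 0,"wy": 0,"wz": 0},{"gripper": -0.4,"x": 0,"y": 0,"z": 45,"wx": 0,"wy": 0,"wz": 0},{"gripper": -0.4,"x": 0,"y": 0,"z": 35,"wx": 0,"wy": 0,"wz": 0},{"gripper": -0.4,"x": 0,"y": 0,"z": 0,"wx": 0,"wy": 0,"wz": 0}]}}

```text
t: 29.02
eef_pos: [0.4794, -0.0969, 0.2636]
orientation: [0.707, 0.707, 0.001, 0.002]
contact_force: [-0.8, 0.1, 0.7]
opening: 0.0651
```

```bash
python3 - <<'E'
from st import *
st()
im=ctrl.snapshot('wrist');cv2.imwrite('pics/w22.png',im[:,:,::-1])
E
```

```text
t 29.02 pos [479.4 -96.9 263.6] need turn deg [ 0.09  0.23 -0.02] open 65.1 F [-0.79  0.06  0.72] M [-0.093 -0.063  0.013]
```

View pics/w22.png

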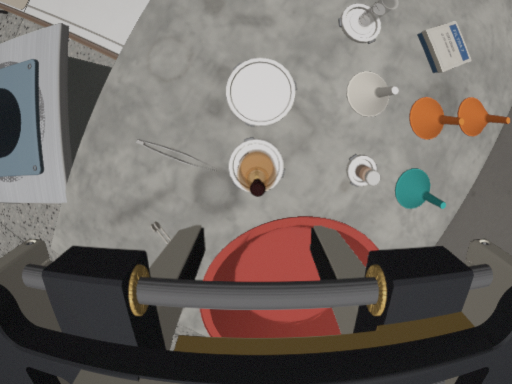

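The bottle stands in stand_m at (257,167). Next is the white funnel at (368,93); the orange and turquoise ones are to its right.

>>> {"op": "move_arm", "data": {"series": [{"gripper": -0.4,"x": 15,"y": 10,"z": 0,"wx": 0,"wy": 0,"wz": 0},{"gripper": -0.4,"x": 33,"y": 22,"z": 0,"wx": 0,"wy": 0,"wz": 0},{"gripper": -0.4,"x": 36,"y": 24,"z": 0,"wx": 0,"wy": 0,"wz": 0},{"gripper": -0.4,"x": 36,"y": 24,"z": 0,"wx": 0,"wy": 0,"wz": 0},{"gripper": -0.4,"x": 28,"y": 18,"z": 0,"wx": 0,"wy": 0,"wz": 0},{"gripper": -0.4,"x": 10,"y": 7,"z": -20,"wx": 0,"wy": 0.2,"wz": 0},{"gripper": -0.4,"x": 0,"y": 0,"z": -30,"wx": 0,"wy": 0,"wz": 0},{"gripper": -0.4,"x": 0,"y": 0,"z": -20,"wx": 0,"wy": 0,"wz": 0},{"gripper": -0.4,"x": 0,"y": 0,"z": 0,"wx": 0,"wy": 0,"wz": 0}]}}

```text
t: 30.2
eef_pos: [0.6373, 0.0188, 0.1706]
orientation: [0.707, 0.707, -0.008, -0.012]
contact_force: [0.3, 0.1, 0.8]
opening: 0.065
```

```bash
python3 - <<'E'
from st import *
st()
c=ctrl.camera_info('wrist');im=ctrl.snapshot('wrist');cv2.imwrite('pics/w23.png',im[:,:,::-1])
print([proj(c,(.6437,.012,z),True).round(1) for z in (0,.094)])
st()
E
```

```text
t 30.2 pos [637.3  18.8 170.6] need turn deg [-0.31 -1.61  0.01] open 65.0 F [0.32 0.08 0.83] M [-0.088 -0.113 -0.048]
[array([267.2, 185.1]), array([267.8, 210.5])]
t 30.25 pos [637.9  18.7 171.7] need turn deg [-0.3  -1.52  0.01] open 65.2 F [-1.09  0.24 -1.36] M [-0.083 -0.079 -0.008]
```

View pics/w23.png

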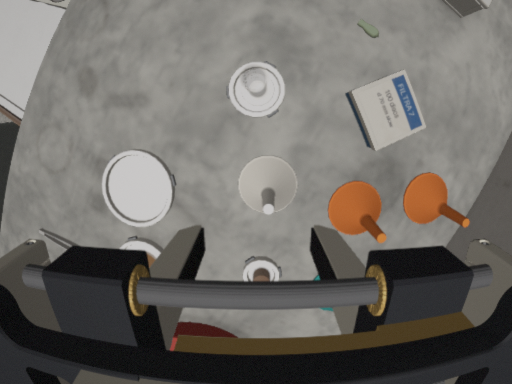

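>>> {"op": "move_arm", "data": {"series": [{"gripper": -0.4,"x": 6,"y": -6,"z": -5,"wx": -0.3,"wy": -1.5,"wz": 0},{"gripper": -0.4,"x": -1,"y": 0,"z": -20,"wx": 0,"wy": 0,"wz": 0},{"gripper": -0.4,"x": -1,"y": 0,"z": -20,"wx": 0,"wy": 0,"wz": 0},{"gripper": -0.4,"x": 0,"y": 0,"z": 0,"wx": 0,"wy": 0,"wz": 0},{"gripper": -0.4,"x": 0,"y": 0,"z": 0,"wx": 0,"wy": 0,"wz": 0}]}}

```text
t: 30.88
eef_pos: [0.6435, 0.0116, 0.1295]
orientation: [0.708, 0.706, 0.002, 0.003]
contact_force: [-0.0, 0.6, -0.8]
opening: 0.0653
```

```bash
python3 - <<'E'
from st import *
st()
c=ctrl.camera_info('wrist');im=ctrl.snapshot('wrist');cv2.imwrite('pics/w24.png',im[:,:,::-1])
print([proj(c,(.644,.0125,z),True).round(1) for z in (0,.094)])
st()
E
```

```text
t 30.88 pos [643.5  11.6 129.5] need turn deg [0.07 0.34 0.1 ] open 65.3 F [-0.02  0.61 -0.81] M [-0.044 -0.06  -0.025]
[array([257.4, 186.2]), array([258.4, 217.9])]
t 30.93 pos [643.5  11.6 129.4] need turn deg [0.07 0.33 0.1 ] open 65.0 F [ 0.82 -0.38 -0.5 ] M [-0.046 -0.109  0.037]
```

View pics/w24.png

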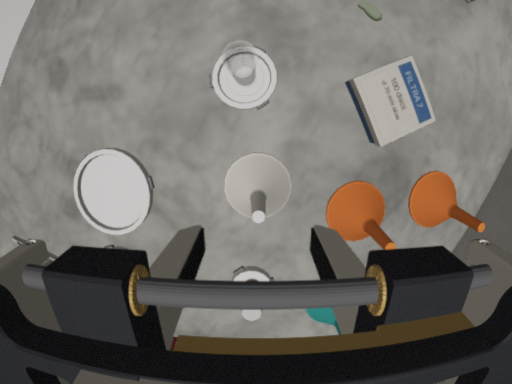

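>>> {"op": "move_arm", "data": {"series": [{"gripper": -0.4,"x": 0.5,"y": 1.4,"z": -10,"wx": 0.1,"wy": 0.3,"wz": 0.1},{"gripper": -0.4,"x": -1,"y": 0,"z": -20,"wx": 0,"wy": 0,"wz": 0},{"gripper": -0.4,"x": -1,"y": 0,"z": -20,"wx": 0,"wy": 0,"wz": 0},{"gripper": -0.4,"x": -0.5,"y": 0,"z": -12,"wx": 0,"wy": 0,"wz": 0},{"gripper": -0.4,"x": 0,"y": 0,"z": 0,"wx": 0,"wy": 0,"wz": 0},{"gripper": -0.4,"x": 0,"y": 0,"z": 0,"wx": 0,"wy": 0,"wz": 0}]}}

```text
t: 31.68
eef_pos: [0.6438, 0.013, 0.0679]
orientation: [0.707, 0.707, 0.002, 0.002]
contact_force: [0.4, -0.6, 0.0]
opening: 0.0651
```

```bash
python3 st.py
```

```text
t 31.68 pos [643.8  13.   67.9] need turn deg [-0.    0.34 -0.02] open 65.1 F [ 0.44 -0.63  0.04] M [-0.036 -0.102  0.014]
```

>>> {"op": "move_arm", "data": {"series": [{"gripper": -0.2,"x": 0,"y": 0,"z": -8,"wx": 0,"wy": 0.3,"wz": 0},{"gripper": 0.2,"x": 0,"y": 0,"z": -4,"wx": 0,"wy": 0,"wz": 0},{"gripper": 0.5,"x": 0,"y": 0,"z": 0,"wx": 0,"wy": 0,"wz": 0},{"gripper": 0.62,"x": 0,"y": 0,"z": 0,"wx": 0,"wy": 0,"wz": 0}], "force": 12}}

```text
t: 32.17
eef_pos: [0.6448, 0.0129, 0.0566]
orientation: [0.707, 0.707, 0.001, 0.001]
contact_force: [0.0, 0.6, -0.4]
opening: 0.0304
```

```bash
python3 - <<'E'
from st import *
st()
c=ctrl.camera_info('wrist');im=ctrl.snapshot('wrist');cv2.imwrite('pics/w25.png',im[:,:,::-1])
E
```

```text
t 32.17 pos [644.8  12.9  56.6] need turn deg [ 0.02  0.16 -0.02] open 30.4 F [ 0.02  0.58 -0.39] M [-0.054 -0.117 -0.004]
```

View pics/w25.png

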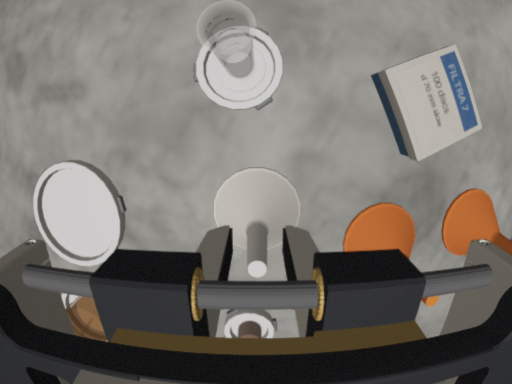

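Stem centred between the fingers at (257,255). Closing.

>>> {"op": "move_arm", "data": {"series": [{"gripper": 0.66,"x": 0,"y": 0,"z": 0,"wx": 0,"wy": 0,"wz": 0},{"gripper": 0.7,"x": 0,"y": 0,"z": 0,"wx": 0,"wy": 0,"wz": 0},{"gripper": 0.75,"x": 0,"y": 0,"z": 0,"wx": 0,"wy": 0,"wz": 0},{"gripper": 0.85,"x": 0,"y": 0,"z": 0,"wx": 0,"wy": 0,"wz": 0},{"gripper": 1,"x": 0,"y": 0,"z": 0,"wx": 0,"wy": 0,"wz": 0},{"gripper": 1,"x": 0,"y": 0,"z": 0,"wx": 0,"wy": 0,"wz": 0}]}}

```text
t: 32.98
eef_pos: [0.6448, 0.0129, 0.0569]
orientation: [0.707, 0.707, 0.001, 0.001]
contact_force: [0.2, 0.4, -0.9]
opening: 0.0115
```

```bash
python3 st.py
```

```text
t 32.98 pos [644.8  12.9  56.9] need turn deg [ 0.02  0.17 -0.02] open 11.5 F [ 0.16  0.36 -0.94] M [-0.029 -0.049  0.02 ]
```

>>> {"op": "move_arm", "data": {"series": [{"gripper": 1,"x": 0,"y": 0,"z": 8,"wx": 0,"wy": 0,"wz": 0},{"gripper": 1,"x": 0,"y": 0,"z": 18,"wx": 0,"wy": 0,"wz": 0},{"gripper": 1,"x": -8,"y": 0,"z": 18,"wx": 0,"wy": 0,"wz": 0},{"gripper": 1,"x": -22,"y": -1,"z": 0,"wx": 0,"wy": 0,"wz": 0},{"gripper": 1,"x": -32,"y": -1,"z": 0,"wx": 0,"wy": 0,"wz": 0},{"gripper": 1,"x": -35,"y": -1,"z": 0,"wx": 0,"wy": 0,"wz": 0},{"gripper": 1,"x": -30,"y": -1,"z": 0,"wx": 0,"wy": 0,"wz": 0},{"gripper": 1,"x": -18,"y": -1,"z": 0,"wx": 0,"wy": 0,"wz": 0},{"gripper": 1,"x": -8,"y": 0,"z": 0,"wx": 0,"wy": 0,"wz": 0},{"gripper": 1,"x": 0,"y": 0,"z": 0,"wx": 0,"wy": 0,"wz": 0},{"gripper": 1,"x": 0,"y": 0,"z": 0,"wx": 0,"wy": 0,"wz": 0}]}}

```text
t: 34.35
eef_pos: [0.4896, 0.0074, 0.1152]
orientation: [0.707, 0.707, 0.005, 0.008]
contact_force: [-0.2, -0.2, 0.2]
opening: 0.0114
```

```bash
python3 - <<'E'
from st import *
st()
c=ctrl.camera_info('wrist');im=ctrl.snapshot('wrist');cv2.imwrite('pics/w26.png',im[:,:,::-1])
o=st()['eef_pos']
print([proj(c,(.485+a,.0078+b,.013),True).round(1) for a,b in ((0,0),(0,.0485),(-.0485,0),(.0485,0))],'foot', proj(c,(o[0],o[1],o[2]-.0569),True), proj(c,(o[0],o[1]+.0345,o[2]-.0569),True))
E
```

```text
t 34.35 pos [489.6   7.4 115.2] need turn deg [ 0.2   1.08 -0.05] open 11.4 F [-0.15 -0.16  0.24] M [-0.052 -0.065  0.001]
t 34.4 pos [489.7   7.4 115.1] need turn deg [ 0.2   1.07 -0.05] open 11.3 F [ 1.11 -0.02 -1.27] M [-0.004 -0.084  0.042]
[array([250.8, 193.5]), array([250.6, 141.6]), array([199.4, 193.8]), array([302.2, 193.3])] foot [256.64425113 209.42408681] [256.68332229 166.2717358 ]
```

View pics/w26.png

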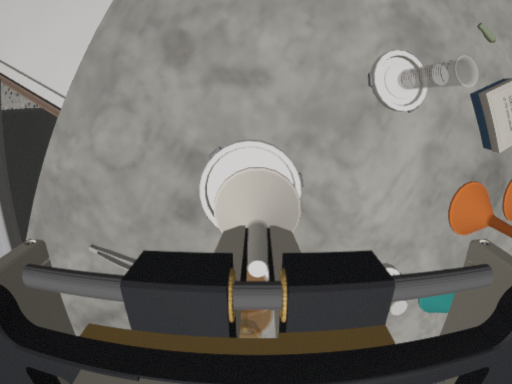

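>>> {"op": "move_arm", "data": {"series": [{"gripper": 1,"x": -4.5,"y": 0.6,"z": -4,"wx": 0.2,"wy": 1.0,"wz": 0},{"gripper": 1,"x": -0.5,"y": 0,"z": -12,"wx": 0,"wy": 0,"wz": 0},{"gripper": 1,"x": -0.5,"y": 0,"z": -14,"wx": 0,"wy": 0,"wz": 0},{"gripper": 1,"x": 0,"y": 0,"z": -6,"wx": 0,"wy": 0,"wz": 0},{"gripper": 1,"x": 0,"y": 0,"z": 0,"wx": 0,"wy": 0,"wz": 0},{"gripper": 1,"x": 0,"y": 0,"z": 0,"wx": 0,"wy": 0,"wz": 0}]}}

```text
t: 35.15
eef_pos: [0.4838, 0.0081, 0.0748]
orientation: [0.707, 0.707, -0.001, -0.001]
contact_force: [0.8, -0.0, -0.1]
opening: 0.0117
```

```bash
python3 - <<'E'
from st import *
st()
c=ctrl.camera_info('wrist');im=ctrl.snapshot('wrist');cv2.imwrite('pics/w27.png',im[:,:,::-1])
o=st()['eef_pos']
print([proj(c,(.485+a,.0078+b,.013),True).round(1) for a,b in ((0,0),(0,.0485),(-.0485,0),(.0485,0))],'foot', proj(c,(o[0],o[1],o[2]-.0569),True), proj(c,(o[0],o[1]+.0345,o[2]-.0569),True))
b=im[130:250,190:330,::-1];cv2.imwrite('pics/w27c.png',cv2.resize(b,None,fx=5,fy=5,interpolation=cv2.INTER_CUBIC))
E
```

```text
t 35.15 pos [483.8   8.1  74.8] need turn deg [-0.05 -0.18 -0.05] open 11.7 F [ 0.78 -0.02 -0.09] M [-0.021 -0.071  0.021]
t 35.2 pos [483.9   8.1  74.9] need turn deg [-0.05 -0.17 -0.06] open 11.4 F [-0.71 -0.01 -0.74] M [ 0.032 -0.081 -0.013]
[array([259.6, 208.2]), array([259.8, 148. ]), array([200.1, 208. ]), array([319. , 208.2])] foot [258.20305784 209.84269542] [258.30947947 166.65202583]
```

View pics/w27c.png

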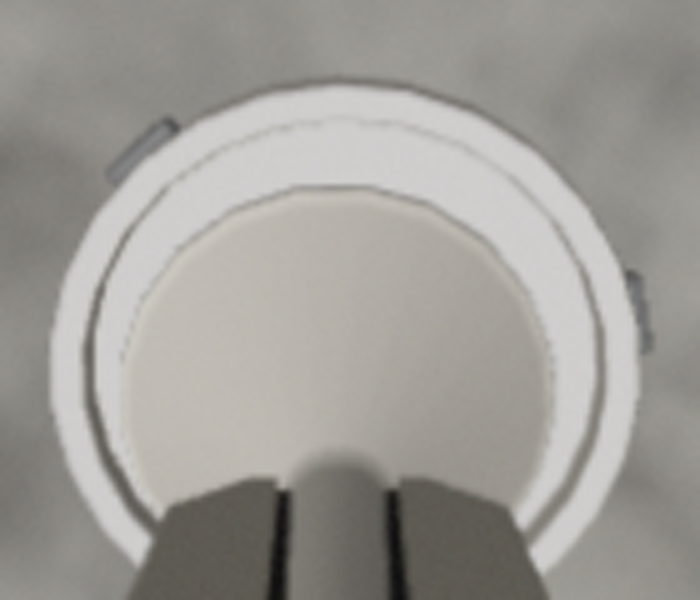

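>>> {"op": "move_arm", "data": {"series": [{"gripper": 1,"x": 1.2,"y": 1.3,"z": -1,"wx": 0,"wy": -0.1,"wz": 0},{"gripper": 1,"x": 0,"y": 0,"z": -4,"wx": 0,"wy": 0,"wz": 0},{"gripper": 1,"x": 0,"y": 0,"z": -4,"wx": 0,"wy": 0,"wz": 0},{"gripper": 1,"x": 0,"y": 0,"z": -1.5,"wx": 0,"wy": 0,"wz": 0},{"gripper": 1,"x": 0,"y": 0,"z": 0,"wx": 0,"wy": 0,"wz": 0}]}}

```text
t: 35.83
eef_pos: [0.4857, 0.0094, 0.0645]
orientation: [0.707, 0.707, 0.0, 0.0]
contact_force: [-0.4, 0.0, -0.4]
opening: 0.0118
```

```bash
python3 st.py
```

```text
t 35.83 pos [485.7   9.4  64.5] need turn deg [-0.03  0.04 -0.06] open 11.8 F [-0.43  0.01 -0.44] M [-0.038 -0.115 -0.016]
```

>>> {"op": "move_arm", "data": {"series": [{"gripper": 1,"x": 0,"y": 0,"z": -1.5,"wx": 0,"wy": 0,"wz": 0},{"gripper": 1,"x": 0,"y": 0,"z": -1.2,"wx": 0,"wy": 0,"wz": 0},{"gripper": 1,"x": 0,"y": 0,"z": 0,"wx": 0,"wy": 0,"wz": 0}]}}

```text
t: 36.2
eef_pos: [0.4858, 0.0094, 0.0618]
orientation: [0.707, 0.707, 0.001, 0.0]
contact_force: [0.3, 0.7, 0.3]
opening: 0.0115
```

```bash
python3 st.py
```

```text
t 36.2 pos [485.8   9.4  61.8] need turn deg [-0.03  0.06 -0.06] open 11.5 F [0.34 0.74 0.32] M [ 0.062 -0.006 -0.007]
```

At floor height (61.8, expected 61.9). One tiny press to confirm, then release and rise.

>>> {"op": "move_arm", "data": {"series": [{"gripper": 1,"x": 0,"y": 0,"z": -0.6,"wx": 0,"wy": 0,"wz": 0},{"gripper": 1,"x": 0,"y": 0,"z": 0,"wx": 0,"wy": 0,"wz": 0},{"gripper": 0.65,"x": 0,"y": 0,"z": 0,"wx": 0,"wy": 0,"wz": 0},{"gripper": 0.4,"x": 0,"y": 0,"z": 0,"wx": 0,"wy": 0,"wz": 0},{"gripper": 0,"x": 0,"y": 0,"z": 0,"wx": 0,"wy": 0,"wz": 0},{"gripper": -0.2,"x": 0,"y": 0,"z": 10,"wx": 0,"wy": 0,"wz": 0},{"gripper": -0.2,"x": 0,"y": 0,"z": 35,"wx": 0,"wy": 0,"wz": 0},{"gripper": -0.2,"x": 0,"y": 0,"z": 45,"wx": 0,"wy": 0,"wz": 0},{"gripper": -0.2,"x": 0,"y": 0,"z": 45,"wx": 0,"wy": 0,"wz": 0},{"gripper": -0.2,"x": 0,"y": 0,"z": 35,"wx": 0,"wy": 0,"wz": 0},{"gripper": -0.2,"x": 0,"y": 0,"z": 20,"wx": 0,"wy": 0,"wz": 0},{"gripper": -0.2,"x": -20,"y": 0,"z": 10,"wx": 0,"wy": 0,"wz": 0},{"gripper": -0.2,"x": -40,"y": 0,"z": 0,"wx": 0,"wy": 0,"wz": 0},{"gripper": -0.2,"x": -40,"y": 0,"z": 0,"wx": 0,"wy": 0,"wz": 0},{"gripper": -0.2,"x": 0,"y": 0,"z": 0,"wx": 0,"wy": 0,"wz": 0}]}}

```text
t: 38.08
eef_pos: [0.3825, 0.0096, 0.2747]
orientation: [0.707, 0.708, 0.002, 0.003]
contact_force: [0.1, -1.0, -0.3]
opening: 0.0556
```

```bash
python3 - <<'E'
from st import *
st()
for n in ('top','side','wrist'): cv2.imwrite(f'pics/f_{n}.png',ctrl.snapshot(n)[:,:,::-1])
b=cv2.imread('pics/f_side.png')[110:260,180:400];cv2.imwrite('pics/f_sc.png',cv2.resize(b,None,fx=3.6,fy=3.6,interpolation=cv2.INTER_CUBIC))
E
```

```text
t 38.08 pos [382.5   9.6 274.7] need turn deg [ 0.09  0.47 -0.07] open 55.6 F [ 0.15 -1.04 -0.27] M [-0.033 -0.108 -0.03 ]
```

View pics/f_sc.png

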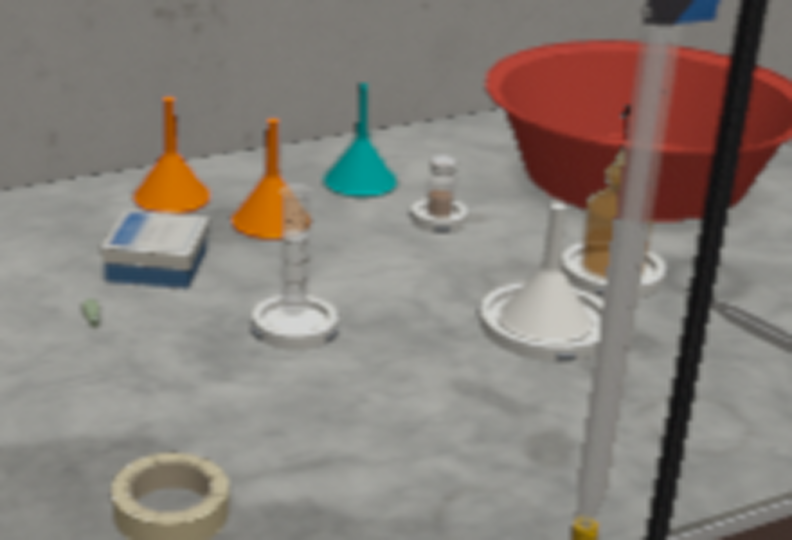

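View pics/f_top.png

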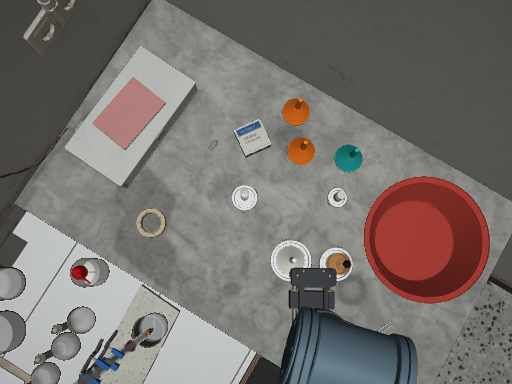

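View pics/f_wrist.png

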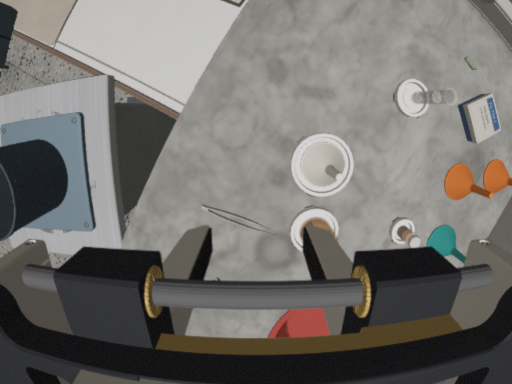

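All four stand upright in their wells: cylinder (244,197), funnel (291,260), bottle (338,263) and vial (338,197) in the top view. The tape roll and filter box look unmoved, and the arm is clear, so I'm handing in.

```bash
python3 - <<'E'
from cell import ctrl
print(ctrl.finish_job(), ctrl.get_obs()['t'])
E
```

```text
the job is handed in; nothing more can be done
the job is handed in; nothing more can be done
```

I stood the vial in stand_xs, the cylinder in stand_s, the dropper bottle in stand_m and the white funnel in stand_l, in that order. I lowered each one in small steps to the expected floor height before letting go, then handed the job in at about 38 s.

In the last top, side and wrist pictures all four stand upright inside their wells, and the tape roll, filter box and coloured funnels look unmoved. No check failed. Two were less than certain:
- **Camera disagreement:** The wrist camera read positions about 1–3 mm off the top camera. I corrected for this at close range, within the 6–8 mm the wells allow.
- **Floor contact:** The force change when the light pieces (vial, cylinder, funnel) touched down was within sensor noise. For those I relied on the tool reaching the expected height; the vial and cylinder also stopped moving when pushed a little further. For the bottle, the carried weight visibly dropped off.

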